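Set a spring on the pull tester to the pointed notch

TASK

A spring is to be left stretched in the sloping pull tester: lift the black grip so that the catch clears the rack, draw the bar out against its spring, drop the catch into the notch that the arrow-shaped clip points at, ease it back until the rack's tooth holds it, and let go. Never let the bar snap back, never draw it a whole notch too far, and leave the other things on the counter where they are.

Things in the scene. Friction and masses are not known exactly. Their poses are not given: they have to be found in the camera images.
- tester: Pull tester, fixed: green wedge 430 mm long (x), top sloping 35 degrees, rising to its +y. On the high edge a panel carries a grey shelf of blue bins over the slope: underside 225 mm above the counter, downhill edge at y -12 mm, x -170 to 200 mm; a tool pointing straight down at the grip hits it, one square to the slope clears it. Origin on the counter; x along the drawbar, away from the robot.
- bed: The sloping face. Origin on the face 75 mm above the counter, on the centre line of rack and drawbar; x along the drawbar towards the barrel (level; the bar is drawn towards -x, roughly towards the robot); y up the slope; z square to the face, 35 degrees from vertical, leaning to the tester's -y. Beside the grip's path nothing stands over 26 mm above the face, 70 mm either way.
- rack (a point): Toothed steel rack on the bed's centre line, 24 mm wide; this point: bed origin. Floor 12 mm, tooth tops 26 mm above the face. Five square-faced teeth 12 mm thick at 26 mm pitch leave four notches 14 mm wide; counted from the barrel they hold the bar drawn out by 28, 54, 80 and 106 mm.
- drawbar (a joint): How far the drawbar is drawn out of its aluminium barrel, m: 0 at rest, 0.130 at its stop. A spring pulls back with 4 N plus 0.11 N per mm drawn; damping 30 N per m/s. Barrel and bar together tip up, by up to 0.16 rad, about a pivot at the far end (bed x 225 mm, z 12 mm, axis along the bed's y); weight and a light spring press them down on a stop (3 to 6 N at the grip).
- grip (a point): Middle of the black grip at the robot's end of the bar, 62 mm above the face, bed x 0 at rest; moves with the bar. A fin 50 mm long along the bar, 14 mm thick (bed's y), from 36 to 84 mm above the face, with a cross plate 36 mm wide, 8 mm thick across its outer end. Take it square to the slope, fingers closing along the bed's y.
- catch_tip (a point): Middle of the underside of the catch, a steel block 8 mm thick along the bar, 16 mm wide, that hangs from the bar 60 mm from the grip's middle towards the barrel (bed x 60 mm at rest). With the barrel down it is 16 mm above the face, 10 mm below the tooth tops: it must be lifted over 10 mm to pass a tooth.
- pointer: Steel clip shaped like an arrow, 93 mm long, 24 mm across, 8 mm thick, fixed on the face below the rack, pointing up the slope at the wanted notch (one of the three farthest from the barrel). A small round and a small square clip (22 mm) at the other two mean nothing. Origin on the face, on the bed's centre line, at the wanted notch; axes parallel to the tester's.
- mark (a point): Where catch_tip rests when the catch is down in the wanted notch and bears on the tooth on its barrel side. From there the catch has 6 mm of play away from the barrel. x away from the robot along the bar.
- white_carton: Bystander: white paper carton 100 x 60 x 45 mm, near the foot of the tester's slope; origin under its centre. To be left alone.
- screwdriver: Bystander: screwdriver 170 mm long lying near the foot of the slope; origin midway along it. To be left alone.
- thread_cone: Bystander: white thread cone 130 mm tall; origin under its centre. To be left alone.
- parts_bin: Bystander: open blue bin 160 x 100 x 70 mm; origin under its centre. To be left alone.
- oil_bottle: Bystander: clear bottle 150 mm tall, 56 mm across; origin under its centre. To be left alone.
- red_carton: Bystander: red carton 120 x 80 x 50 mm; origin under its centre. To be left alone.
- canister: Bystander: plain metal can 80 mm tall, 64 mm across; origin under its centre. To be left alone.

How it is judged:
By the outcome, as a careful person would: the job done as asked, in the order asked, and still so for the second after the job is handed in, with the robot touching nothing.
It also fails if it takes over 43 s, if anything falls off the work surface, if the arm or the gripper's body presses on something with over 40 N, if the wrist force passes 120 N, or if a joint passes its speed limit or range.

ROBOT

A 6-joint arm with a two-finger parallel gripper is mounted at the origin on the work surface. World frame = base frame: x ahead of the robot, y to its left, z up, the work surface at z = 0. Lengths are in m, angles in degrees, forces in N, time in s.
With the tool pointing down it reaches from about 0.25 to 0.725 m from the base axis. Payload 9.7 kg.
Tool frame: the origin (TCP) lies at the very end of the fingers, on their centre line; the grasp point (between the pads) lies 19 mm behind it; x points along the fingers, z is the direction in which the jaws open and shut, and the axes are right-handed (so a half turn about x gives the same grasp; the last joint's range is limited). The gripper opens to 85 mm and grips with 20 to 120 N. Pads are 22 mm wide; open, the fingers measure 114 mm over their backs; the gripper's body (76 mm by 85 mm) begins 54 mm behind the grasp point. The pads swing forward as they close: fully open they stand 13 mm farther back than shut.
Start: joints at [-64.973, 4.979, 10.078, 95.1, 0, 90], TCP at [0.233, -0.498, 0.231] pointing down, gripper open.
Joint ranges: [-179.16, 179.16], [-48.56, 103.87], [-65.8, 70.77], [-126.05, 130.52], [-82.76, 87.17], [-180, 180]. Speed limits (degrees/s): [127.2, 127.2, 147.25, 180, 180, 180].

INTERFACE

Orientations are given as [roll, pitch, yaw] about the fixed x, y, z axes, in that order (R = Rz(yaw) Ry(pitch) Rx(roll)).
In Python, from workcell import bot gives the robot as it stands.
- The arm moves only by the tool play_rows, never from a script. Its argument "rows" is a list of rows, each a list of 3 entries, a list of its own where there are three numbers: the shift along the tool's x, y, z in cm, then the turn about the tool's x in degrees, then the finger opening in cm, from 0 to 8.54. A call has 1 to 12 rows; each row is the pose to reach, as a shift and turn from the pose commanded when the call began, along the tool's axes at that moment; what a row does not reach only later rows make up. A row lasts 1/12 s, in which the tool goes at most 41.7 mm and 7.16 degrees, less where a joint would pass 70% of its speed; a pose out of reach is approached as far as the arm can. A call with a gripper value outside its range is refused whole. The fingers move at their own pace and stop on an object; "squeeze" is the grip in N (left out, the last holds). Time passes only in rows, so rows that repeat a pose let the fingers close. It gives the time, the measured TCP pose, the force and the opening at its end, in the units of the state.
- bot.get_obs(): the state, without advancing time (a new reading comes with each control period).
- bot.camera(name): name is "side" or "top"; returns (picture, depth): 480x640x3 uint8, blue, green, red; 480x640 float32, m along the optical axis (not along the pixel's ray), 0 where there is no reading.
- bot.camera_model(name): a dict with "fx", "fy", "cx", "cy" (pixels), "origin" and "attitude" of the camera in the world. Camera axes: x right, y down, z forward; pixel columns grow to the right and rows downward; lengths in m; the calibration is good to about 2 mm. A picture is of the moment at which its call begins. camera_model takes no time and is no camera call.
- bot.job_done(): hands the job in, once; it reports no verdict.
The state is a dict: "time": time; "q": joint angles; "qd": joint speeds; "joint_efforts": joint torques, N m; "ee_pos": TCP position; "tcp_rot": TCP orientation; "wrist_force": force on the tool from outside, world axes, zero at the start; "torque": the same for the moment, N m; "opening": finger opening in m.
Only numpy, scipy, OpenCV 4.12 (cv2) and the standard library are available. Lean on these libraries where they do the work, as an engineer would, in place of code of your own. Each camera call takes 0.05 s, during which the arm holds its last target.

## Working session

There is one attempt and no reset: what is moved stays moved. The work goes in short steps, Python scripts to look and compute and a tool call to move; the robot and the scene stay as the last step left them, time stands still between calls to the robot, and variables do not carry over. Pictures are saved under pics/ and viewed, and the job is handed in when it is done.

Besides the shell and the picture viewer there is one more tool, called after ">>>" in YAML: its name, and indented under it one key for each argument. play_rows: Moves the arm, as the interface text tells. Its arguments: {"type":"object","properties":{"rows":{"type":"array"},"squeeze":{"type":"number"}},"required":["rows"]}

```bash
mkdir -p pics; ls; python3 - <<'E'
from workcell import bot
import cv2,numpy as np
print(bot.get_obs())
for n in ("side","top"):
    p,d=bot.camera(n); cv2.imwrite(f"pics/{n}0.png",p); np.savez(f"{n}0.npz",p=p,d=d); print(n,bot.camera_model(n))
E
```

```text
pics
{'time': 0.0, 'q': array([-6.49732112e+01,  5.01202678e+00,  1.00336131e+01,  9.50967077e+01,
        1.69370531e-03,  9.00019036e+01]), 'qd': array([-1.66981497e-02, -2.29056049e-02,  2.80769081e-02,  1.14978878e-01,
        7.29963824e-02, -7.21868946e-05]), 'joint_efforts': array([ 3.92955571e-04, -5.20385814e+01,  4.64807332e+01,  1.60393986e-02,
        2.11120806e-05, -2.35572116e-05]), 'ee_pos': array([ 0.23259102, -0.49816487,  0.23056662]), 'tcp_rot': array([178.71031832,  89.92485953, 113.73520238]), 'wrist_force': array([ 0.02493363, -0.43725517, -0.16032311]), 'torque': array([-0.00748123,  0.03285373,  0.08955415]), 'opening': 0.08525832424869359}
side {'fx': 527.8576021819727, 'fy': 527.8576021819727, 'cx': 313.792865848729, 'cy': 225.5676625286742, 'origin': array([ 0.43966517, -0.40930264,  1.29791616]), 'attitude': array([-1.61655690e+02,  3.34110276e-02, -1.45162215e+01])}
top {'fx': 615.4892818614609, 'fy': 615.4892818614609, 'cx': 326.85456624622344, 'cy': 239.9788598275647, 'origin': array([ 0.32328397, -0.01883098,  1.69851742]), 'attitude': array([-172.72879425,   -0.42635468,  -89.6642799 ])}
```

View pics/side0.png

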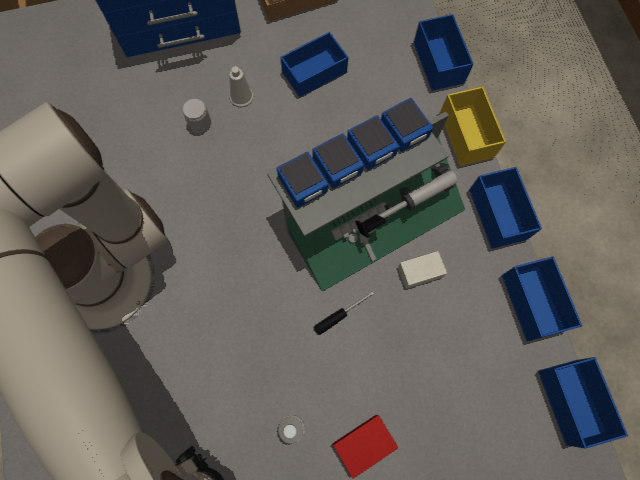

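View pics/top0.png

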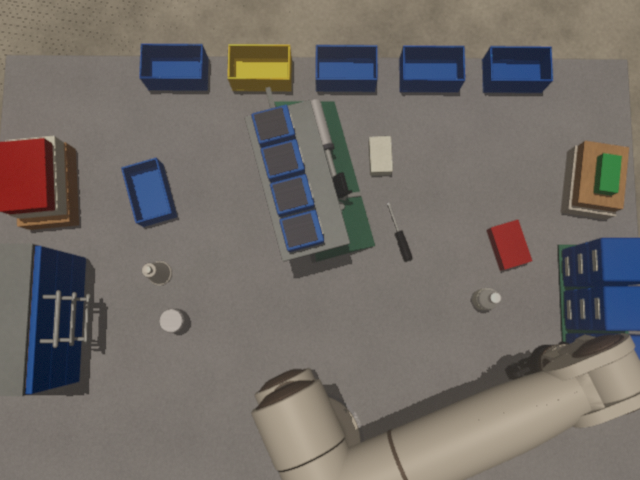

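The side view shows the tester: green wedge about (285–465, 110–290), grip near (370,228), barrel up to (455,180), and clips near (350,235)–(375,260). Zooming in next.

```bash
cat > h.py <<'E'
import numpy as np,cv2
from scipy.spatial.transform import Rotation as Rn
from workcell import bot
def cam(n):
    m=bot.camera_model(n); K=np.array([[m['fx'],0,m['cx']],[0,m['fy'],m['cy']],[0,0,1]])
    return K,np.array(m['origin']),Rn.from_euler('xyz',m['attitude'],degrees=True).as_matrix()
def ray(n,u,v):
    K,o,R=cam(n); return o,R@np.linalg.inv(K)@np.array([u,v,1.])
def pt(n,u,v,d):   # with depth
    o,r=ray(n,u,v); return o+r*d
def cloud(n,d):
    K,o,R=cam(n); v,u=np.mgrid[:d.shape[0],:d.shape[1]]
    c=np.stack([(u-K[0,2])/K[0,0]*d,(v-K[1,2])/K[1,1]*d,d],-1); return c@R.T+o
def proj(n,P):
    K,o,R=cam(n); c=(np.atleast_2d(P)-o)@R; q=c@K.T; return q[:,:2]/q[:,2:]
E
python3 - <<'E'
from h import *
for n,(a,b,c,dd) in {"side":(120,300,260,480),"top":(85,275,235,415)}.items():
    z=np.load(f"{n}0.npz"); p=z['p'][a:b,c:dd]
    s=4 if n=="top" else 3.6
    p=cv2.resize(p,None,fx=s if n=='top' else 3.3,fy=s if n=='top' else 3.3,interpolation=cv2.INTER_CUBIC)
    p=p[:600,:800]
    cv2.imwrite(f"pics/{n}0z.png",p); print(p.shape)
    P=cloud(n,z['d'])
    hsv=cv2.cvtColor(z['p'],cv2.COLOR_BGR2HSV)
    g=(hsv[...,0]>60)&(hsv[...,0]<90)&(hsv[...,1]>90)&(z['d']>0)
    for b in range(0,1):
        pass
    Q=P[g]; Q=Q[(Q[:,0]>.2)&(abs(Q[:,1])<.3)]; Q=Q[(Q[:,2]>.015)&(Q[:,2]<.22)]
    # RANSAC-ish plane fit robust
    A=np.c_[Q[:,:2],np.ones(len(Q))]; w=np.ones(len(Q),bool)
    for _ in range(15):
        x=np.linalg.lstsq(A[w],Q[w,2],rcond=None)[0]; r=abs(A@x-Q[:,2]); w=r<max(.004,np.median(r)*1.5)
    nn=np.array([-x[0],-x[1],1]);nn/=np.linalg.norm(nn)
    print(n,g.sum(),w.sum(),'normal',nn,'tilt',np.degrees(np.arccos(nn[2])),'az',np.degrees(np.arctan2(nn[1],nn[0])),x)
    print('counter z',np.median(P[330:400,200:260][...,2]))
E
```

```text
(594, 726, 3)
side 6611 4822 normal [ 0.15257415 -0.5506092   0.82070131] tilt 34.844940892928975 az -74.51191446899688 [-0.18590704  0.67090084  0.21583131]
counter z 5.048263170159828e-06
(600, 720, 3)
top 675 0 normal [-0. -0.  1.] tilt 0.0 az -180.0 [0. 0. 0.]
counter z 0.0012594205657301405
  return _methods._mean(a, axis=axis, dtype=dtype,
  ret = ret.dtype.type(ret / rcount)
```

View pics/side0z.png

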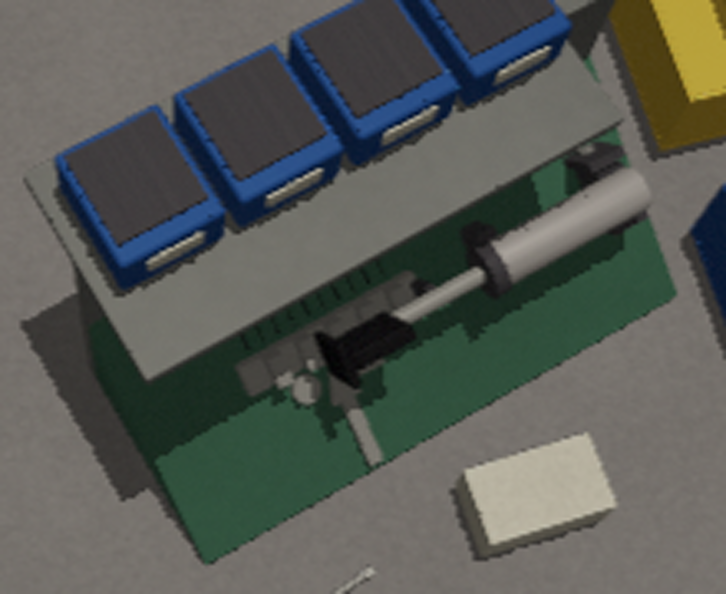

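View pics/top0z.png

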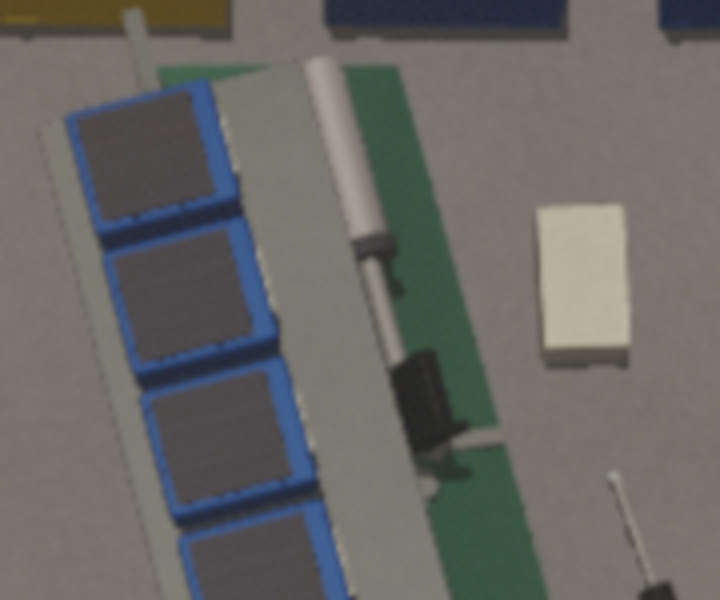

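Side zoom: arrow shaft runs (378,460) to head near (340,390), two small clips at (305,388) and (285,378), rack (240,375)–(420,285), grip at (370,345). Now building the bed frame and measuring.

```bash
cat >> h.py <<'E'
# bed frame (B columns = bed axes in world), origin set later
def bedR(yaw=15.49,tilt=35.):
    return (Rn.from_euler('z',yaw,degrees=True)*Rn.from_euler('x',tilt,degrees=True)).as_matrix()
def onplane(n,u,v,o,nn,h=0):
    c,r=ray(n,u,v); return c+r*(((o-c)@nn+h)/(r@nn))
E
python3 - <<'E'
from h import *
z=np.load("side0.npz"); p,d=z['p'],z['d']; P=cloud('side',d)
hsv=cv2.cvtColor(p,cv2.COLOR_BGR2HSV)
g=(hsv[...,0]>60)&(hsv[...,0]<90)&(hsv[...,1]>90)&(d>0)
B=bedR(); 
x=[-0.18590704,0.67090084,0.21583131]
n0=np.array([-x[0],-x[1],1]);k=np.linalg.norm(n0)
# plane point with z=.075 : take bed y=0 line
Q=P[g]; Q=Q[(Q[:,2]>.02)&(Q[:,2]<.15)]; 
h=Q@B[:,2]; w=abs(h-np.median(h))<.006; c=np.median(h[w]); print('offset',c, w.sum(), h[w].std())
# origin with x arbitrary: point on plane, z=.075, tester-x = 0 reference
ex=B[:,0]
A=np.array([B[:,2],[0,0,1],ex]); O=np.linalg.solve(A,[c,.075,0.])
L=(P-O)@B
face=w
F=((Q[w])-O)@B
print('face extents x',np.percentile(F[:,0],[0,.5,99.5,100]),'y',np.percentile(F[:,1],[0,.5,99.5,100]))
np.savez('bed0.npz',O=O,B=B)
# black grip pixels
blk=(hsv[...,2]<45)&(d>0)&(L[...,2]>.03)&(L[...,2]<.1)&(abs(L[...,1])<.06)
vv,uu=np.nonzero(blk); G=L[blk]; print(blk.sum(), 'u',uu.min(),uu.max(),'v',vv.min(),vv.max())
for i in np.argsort(G[:,0])[::6]: print(uu[i],vv[i],(G[i]*1000).round(1),p[vv[i],uu[i]])
E
```

```text
offset 0.17753176571375656 5249 0.0022963299864294674
face extents x [0.46023705 0.46084436 0.88703712 0.89123639] y [-0.10353547 -0.09802852  0.07849716  0.08955486]
507 u 355 452 v 164 237
365 235 [596.4  -8.2  84.5] [ 8 10  7]
359 224 [596.7  18.6  73.9] [8 6 6]
364 232 [ 5.969e+02 -2.000e-01  8.510e+01] [10 10  9]
363 231 [597.1   1.1  79.9] [7 6 7]
358 226 [597.3   8.2  55.4] [8 6 8]
359 227 [597.7   6.2  58.8] [4 5 4]
359 231 [597.8  -9.2  42.4] [17 22 15]
364 234 [598.   -9.3  73.6] [3 4 5]
360 231 [598.   -7.3  50.3] [6 5 5]
356 223 [598.2  13.7  46. ] [19 20 21]
363 233 [598.3  -8.4  67.5] [6 2 3]
356 222 [598.6  16.8  48.5] [8 6 9]
357 222 [599.4  17.6  53.8] [14 14 14]
363 227 [600.   11.1  83.5] [16 15 15]
356 221 [600.5  17.5  44.7] [11  9 11]
357 221 [601.1  18.8  51.3] [12 13 12]
367 234 [601.9  -8.8  83.6] [17 16 18]
364 227 [602.6   9.2  81.7] [19 17 19]
368 235 [603.4 -12.7  82.4] [15 17 16]
362 223 [604.2  17.1  73.7] [12 12 13]
367 231 [604.9  -2.6  82.9] [12 11 14]
365 226 [607.9   6.9  73.7] [14 13 14]
369 231 [609.4  -5.1  82.7] [12 13 14]
365 225 [611.3   5.5 
[... 1711 characters left out ...]
05 197 [728.8  16.9  61.5] [36 35 37]
409 207 [729.  -10.7  60.6] [23 22 23]
402 195 [729.3  19.3  46.5] [23 21 23]
406 200 [729.8   7.4  57.4] [20 19 20]
411 208 [730.7 -13.3  66. ] [33 32 34]
404 194 [733.4  20.5  50.4] [23 21 22]
413 207 [737.  -14.4  63.9] [35 34 35]
414 205 [739.   -8.8  69.6] [42 43 44]
407 190 [751.7  18.3  30.6] [27 29 29]
438 170 [839.   29.5  43.4] [37 35 37]
436 169 [840.   30.4  32.8] [32 30 32]
446 190 [842.4 -28.5  38.4] [24 24 27]
440 173 [845.2  16.9  34.6] [26 27 27]
441 172 [847.3  19.   37.4] [36 36 38]
449 187 [851.5 -24.4  40.9] [38 38 41]
442 166 [855.3  31.3  37.2] [41 40 43]
452 186 [859.8 -26.   40.9] [31 30 32]
446 169 [864.8  17.5  32. ] [31 30 31]
```

```bash
python3 - <<'E'
from h import *
z=np.load("side0.npz"); p,d=z['p'],z['d']; P=cloud('side',d); b=np.load('bed0.npz'); O,B=b['O'],b['B']
# print wedge bottom edge and yaw check: bottom corners of face (z=0)
hsv=cv2.cvtColor(p,cv2.COLOR_BGR2HSV)
g=((hsv[...,0]>60)&(hsv[...,0]<90)&(hsv[...,1]>90)&(P[...,0]>.3)).astype(np.uint8)
cs=max(cv2.findContours(g,cv2.RETR_EXTERNAL,cv2.CHAIN_APPROX_NONE)[0],key=cv2.contourArea)[:,0]
pts=np.array([onplane('side',u,v,O,B[:,2]) for u,v in cs]); print(cv2.approxPolyDP(cs[:,None],4,True)[:,0].tolist())
low=pts[(pts[:,2]<.022)]
vx=cv2.fitLine(low[:,:2].astype(np.float32),cv2.DIST_HUBER,0,.01,.01).ravel(); print('low edge yaw',np.degrees(np.arctan2(vx[1],vx[0])),low[:,2].mean(),len(low))
# rectified crops: heights map in bed frame
N=[(u,v) for v in range(200,285) for u in range(320,400)]
rows=[]
mapx=np.zeros((480,720),np.float32);mapy=mapx.copy()
# 3px/mm... rectify at height 8mm: bed x from X0 to X0+.24
X0=.0
for hh in (8,):
    print(O)
E
```

```text
[[429, 168], [306, 237], [288, 219], [289, 232], [322, 290], [371, 262], [358, 231], [353, 244], [343, 237], [334, 240], [329, 230], [381, 201], [401, 201], [398, 189], [411, 190], [433, 178]]
low edge yaw 15.669044 0.010353664880904171 64
[ 0.05405663 -0.19505411  0.075     ]
```

```bash
python3 - <<'E'
from h import *
b=np.load('bed0.npz'); O,B=b['O'],b['B']
for n in ('side','top'):
  p=np.load(f'{n}0.npz')['p']
  for hh in (8,26):
    # 4 px/mm; x 540..700 mm, y -70..50
    q=np.array([[540,50],[700,50],[700,-70],[540,-70]],float)/1000
    W=O+np.c_[q,np.full(4,hh/1000)]@B.T
    s=proj(n,W).astype(np.float32); t=np.array([[0,0],[800,0],[800,600],[0,600]],np.float32)
    H=cv2.getPerspectiveTransform(s,t); im=cv2.warpPerspective(p,H,(800,600),flags=cv2.INTER_CUBIC)
    im=cv2.convertScaleAbs(im,alpha=1.8)
    for X in range(540,701,20):
        cv2.putText(im,str(X),((X-540)*5,12),0,.4,(0,255,255)); cv2.line(im,((X-540)*5,15),((X-540)*5,25),(0,255,255))
    for Y in range(-70,51,10): cv2.putText(im,str(Y),(0,(50-Y)*5),0,.4,(0,255,255))
    cv2.imwrite(f'pics/rect_{n}_{hh}.png',im)
E
```

```text
(no output)
```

View pics/rect_side_8.png

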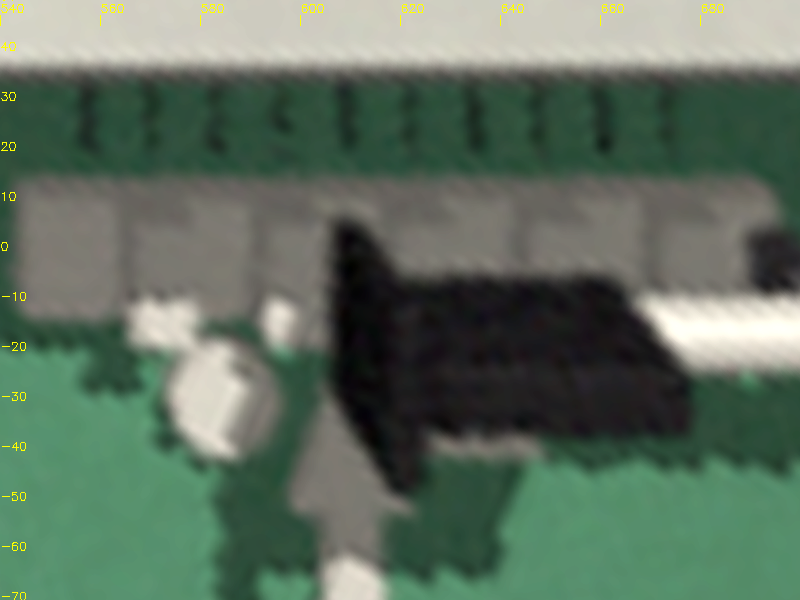

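View pics/rect_side_26.png

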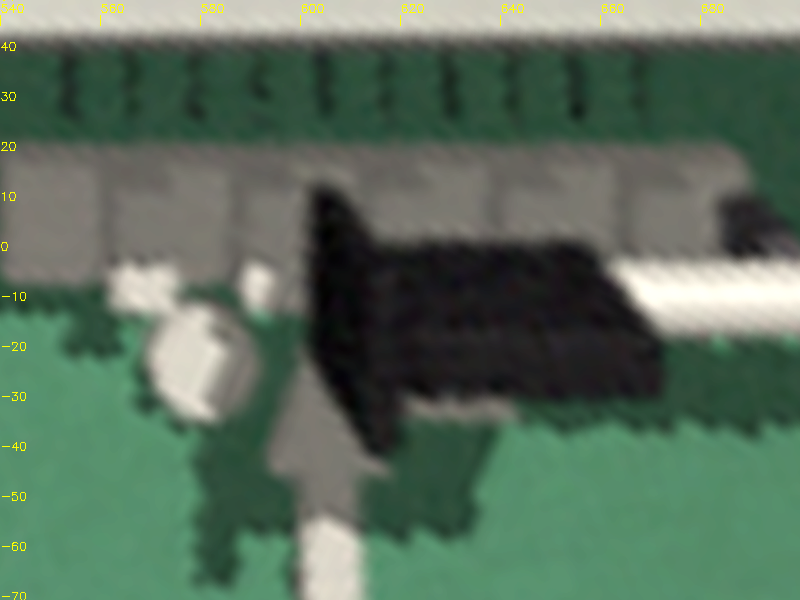

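View pics/rect_top_8.png

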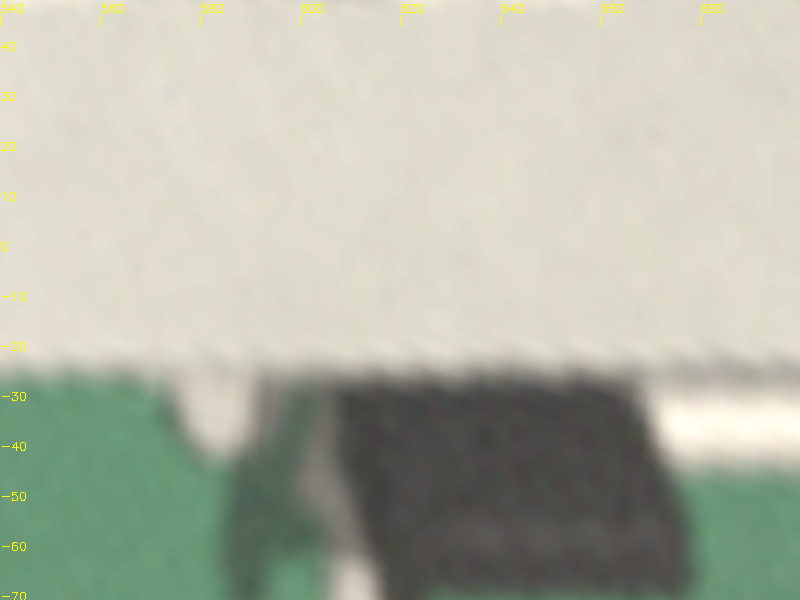

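Findings: round clip at bed-line x≈582, arrow ≈608, and part of the square clip near 636 beneath the grip. The grip spans 597–655, with its middle near 628. Arrow minus grip ≈ −20 to −23 mm, so this is the third notch (80 mm drawn). Next I'll check the shelf clearance and what form the turn entry takes.

```bash
python3 - <<'E'
from h import *
b=np.load('bed0.npz'); O,B=b['O'],b['B']
for n in ('side','top'):
  z=np.load(f'{n}0.npz'); P=cloud(n,z['d']); L=(P-O)@B*1000
  m=(L[...,0]>560)&(L[...,0]<700)&(P[...,2]>.215)&(P[...,2]<.25)&(L[...,1]<140)
  Q=L[m]; 
  if len(Q): 
    i=np.argsort(Q[:,1])[:400:40]; print(n,Q[i].round(1).tolist(), np.percentile(P[m][:,2],[5,50,95]))
# pointer, round, square via depth at select pixels: rack height map (side)
z=np.load('side0.npz'); P=cloud('side',z['d']); L=(P-O)@B*1000
for y in (2,6,10):
  m=(abs(L[...,1]-y)<1.5)&(L[...,0]>530)&(L[...,0]<700)&(L[...,2]>5)&(L[...,2]<32)
  q=L[m]; q=q[np.argsort(q[:,0])]; print(y,[(int(a),round(c,0)) for a,_,c in q])
E
```

```text
side [[645.1, 76.9, 129.3], [641.0, 80.3, 135.9], [679.3, 82.8, 138.5], [570.4, 84.4, 139.7], [586.3, 85.5, 138.9], [685.9, 86.8, 139.0], [669.2, 87.9, 137.3], [563.3, 89.1, 131.7], [673.6, 90.2, 135.6], [577.0, 91.6, 131.6]] [0.23302934 0.23706783 0.24140159]
top [[590.4, 79.9, 133.0], [564.4, 84.8, 136.2], [677.7, 86.5, 135.2], [618.5, 87.8, 135.4], [669.0, 89.8, 131.5], [589.6, 91.3, 131.1], [697.1, 92.4, 139.6], [574.4, 93.8, 131.8], [665.4, 94.9, 128.2], [578.1, 96.2, 136.9]] [0.23228804 0.23756615 0.24311761]
2 [(542, np.float64(12.0)), (544, np.float64(13.0)), (546, np.float64(12.0)), (546, np.float64(14.0)), (547, np.float64(13.0)), (551, np.float64(13.0)), (552, np.float64(14.0)), (553, np.float64(13.0)), (555, np.float64(7.0)), (558, np.float64(13.0)), (561, np.float64(12.0)), (562, np.float64(18.0)), (563, np.float64(25.0)), (563, np.float64(9.0)), (565, np.float64(26.0)), (567, np.float64(25.0)), (568, np.float64(24.0)), (569, np.float64(29.0)), (572, np.float64(27.0)), (574, np.float64(25.0)), (578, np.float64(16.0)), (580, np.float64(9.0)), (584, np.float64(12.0)), (586
[... 4330 characters left out ...]
)), (646, np.float64(29.0)), (650, np.float64(6.0)), (651, np.float64(17.0)), (656, np.float64(13.0)), (657, np.float64(5.0)), (660, np.float64(8.0)), (663, np.float64(14.0)), (665, np.float64(18.0)), (665, np.float64(12.0)), (666, np.float64(21.0)), (666, np.float64(17.0)), (666, np.float64(28.0)), (670, np.float64(30.0)), (670, np.float64(14.0)), (673, np.float64(25.0)), (673, np.float64(20.0)), (673, np.float64(30.0)), (674, np.float64(24.0)), (675, np.float64(27.0)), (678, np.float64(24.0)), (681, np.float64(19.0)), (686, np.float64(10.0)), (686, np.float64(20.0)), (687, np.float64(14.0)), (688, np.float64(29.0)), (689, np.float64(16.0)), (691, np.float64(13.0)), (692, np.float64(19.0))]
```

>>> play_rows:
  rows:
    - [[0,0,0],[0,0,0],8.5]

```text
invalid input at $.rows[0][1]: expected a number
```

Rack teeth rise at 562.5, 588, 614, 641 and 666, so bed x=0 is at 630.2. The catch front at 686 agrees with the bar being at rest. The turn entry must be a single number, so I'll test what it does with a small safe move upward.

>>> play_rows:
  rows:
    - [[-2,0,0],6,8.5]

```text
time: 0.18
ee_pos: [0.2322, -0.4974, 0.2476]
tcp_rot: [-174.2, 89.6, 114.9]
wrist_force: [-0.2, -0.4, -0.7]
opening: 0.0849
```

```bash
python3 - <<'E'
from workcell import bot
print(bot.get_obs())
E
```

```text
{'time': 0.1833, 'q': array([-6.49715899e+01,  5.59664509e+00,  1.25663703e+01,  9.73244820e+01,
        5.28471954e-04,  9.59170837e+01]), 'qd': array([-2.61054683e-02,  5.81460780e+00,  3.74768728e+01,  3.03448793e+01,
        7.52079144e-02,  8.05138417e+01]), 'joint_efforts': array([ 3.05652189e-03, -5.70681846e+01,  4.39087808e+01, -1.89102978e+00,
       -1.38401142e-04, -3.91767293e+00]), 'ee_pos': array([ 0.23222324, -0.49735411,  0.24759261]), 'tcp_rot': array([-174.16826719,   89.64524292,  114.94305753]), 'wrist_force': array([-0.23799398, -0.3580729 , -0.74700984]), 'torque': array([ 0.00720237,  0.03413418, -0.03344564]), 'opening': 0.08493525255887616}
```

The entry turns the tool about its own axis only (joint 6). Tilting the tool would have to come from the stated "approached as far as the arm can" behaviour at the edge of reach. Before probing that, I'll check what stands around the arm.

```bash
python3 - <<'E'
from h import *
b=np.load('bed0.npz'); O,B=b['O'],b['B']
print('grip',O+B@[.6302,0,.062],'toolx',-B[:,2],'bedy',B[:,1])
z=np.load('top0.npz'); P=cloud('top',z['d']); P=P[z['d']>0]
xs=np.arange(-.4,1.0,.1); ys=np.arange(.9,-1.0,-.1)
print('     '+' '.join(f'{y:5.1f}' for y in ys))
for x in xs[::-1]:
    r=[]
    for y in ys:
        m=(abs(P[:,0]-x)<.05)&(abs(P[:,1]-y)<.05); r.append(f'{np.percentile(P[m,2],98):5.2f}' if m.sum()>5 else '  ---')
    print(f'{x:4.1f} '+' '.join(r))
E
```

```text
grip [ 0.67086341 -0.06101651  0.12578743] toolx [-0.15318517  0.55274247 -0.81915204] bedy [-0.21877109  0.78939805  0.57357644]
       0.9   0.8   0.7   0.6   0.5   0.4   0.3   0.2   0.1   0.0  -0.1  -0.2  -0.3  -0.4  -0.5  -0.6  -0.7  -0.8  -0.9
 0.9  0.01  0.01  0.01  0.01  0.01  0.01  0.01  0.01  0.24  0.24  0.02  0.01  0.01  0.01  0.01  0.01  0.01  0.01  0.01
 0.8  0.01  0.19  0.18  0.01  0.01  0.01  0.01  0.24  0.29  0.24  0.05  0.05  0.01  0.01  0.01  0.01  0.12  0.12  0.01
 0.7   ---  0.19  0.19  0.01  0.07  0.07  0.01  0.23  0.29  0.29  0.15  0.05  0.01  0.01  0.01  0.01  0.15  0.16  0.01
 0.6  0.01  0.19  0.19  0.01  0.07  0.07  0.01  0.01  0.29  0.29  0.24  0.02  0.01  0.01  0.06  0.05  0.11  0.12  0.01
 0.5  0.01  0.01  0.31  0.30  0.01  0.11  0.01  0.01  0.29  0.29  0.24  0.03  0.02  0.01  0.06  0.06  0.27  0.27   ---
 0.4   ---   ---  0.31  0.30  0.01  0.13  0.01  0.01  0.01  0.01  0.01  0.01  0.01  0.15  0.15  0.01  0.27  0.27  0.00
 0.3   ---   ---  0.31  0.30  0.01  0.09  0.06  0.01  0.01  0.01  0.01  0.01  0.01  0.71  0.71  0.01  0.27  0.26  0.01
 0.2   ---   ---  0.31  0.30  0.01  0.01  0.01  0.01  0.65  0.65  0.01  0.67  0.69  0.70  0.71  0.01  0.27  0.26   ---
 0.1   ---  0.01  0.01  0.01  0.01  0.01  0.01  0.01  0.64  0.65  0.66  0.68  0.69  0.69  0.01   ---   ---  0.01  0.01
-0.0   ---  0.01  0.01  0.01  0.01  0.01  0.01  0.01  0.01   ---  0.02  0.01   ---   ---  0.01  0.01  0.01  0.01  0.01
-0.1   ---  0.01  0.01  0.01  0.01  0.01  0.01  0.01  0.01   ---   ---   ---   ---  0.01  0.01  0.01  0.01  0.01  0.01
-0.2   ---   ---   ---   ---   ---   ---   ---   ---   ---   ---   ---   ---   ---   ---   ---   ---   ---   ---   ---
-0.3   ---   ---   ---   ---   ---   ---   ---   ---   ---   ---   ---   ---   ---   ---   ---   ---   ---   ---   ---
-0.4   ---   ---   ---   ---   ---   ---   ---   ---   ---   ---   ---   ---   ---   ---   ---   ---   ---   ---   ---
```

```bash
cat >> h.py <<'E'
def obs():
    o=bot.get_obs(); R=Rn.from_euler('xyz',o['tcp_rot'],degrees=True).as_matrix(); return o,np.array(o['ee_pos']),R
def rel(P):   # world target -> tool-axes cm
    o,p,R=obs(); return (R.T@(np.array(P)-p)*100).round(2)
def st():
    o,p,R=obs(); print('t',o['time'],'p',p.round(4),'toolx',R[:,0].round(3),'z',R[:,2].round(3),'q',np.round(o['q'],2),'F',np.round(o['wrist_force'],1),'op',round(o['opening'],4))
E
python3 - <<'E'
from h import *
st(); print(rel([.233,-.498,.5]), rel([.40,-.857,.5]))
E
```

```text
t 0.1833 p [ 0.2322 -0.4974  0.2476] toolx [-0.003  0.006 -1.   ] z [ 0.327 -0.945 -0.006] q [-64.97   5.6   12.57  97.32   0.    95.92] F [-0.2 -0.4 -0.7] op 0.0849
[-25.24   0.04  -0.07] [-25.49   4.06  39.32]
```

>>> play_rows:
  rows:
    - [[-25,0,0],0,8.5]
    - [[-25,0,0],0,8.5]
    - [[-25,0,0],0,8.5]
    - [[-25,0,0],0,8.5]
    - [[-25,1,10],0,8.5]
    - [[-25,2,20],0,8.5]
    - [[-25,4,39],0,8.5]
    - [[-25,4,39],0,8.5]
    - [[-25,4,39],0,8.5]
    - [[-25,4,39],0,8.5]
    - [[-25,4,39],0,8.5]
    - [[-25,4,39],0,8.5]

```text
time: 1.18
ee_pos: [0.2487, -0.5337, 0.4462]
tcp_rot: [-174.1, 88.9, 115.0]
wrist_force: [0.3, 0.8, -0.1]
opening: 0.0851
```

```bash
python3 -c "
from h import *
st()"
```

```text
t 1.1833 p [ 0.2487 -0.5337  0.4462] toolx [-0.008  0.018 -1.   ] z [ 0.326 -0.945 -0.02 ] q [-65.02  31.4   70.75 130.48   0.    95.95] F [ 0.3  0.8 -0.1] op 0.0851
```

The arm stopped with joints 3 and 4 at their limits, and the tool tilted only 1.1°. I'll probe this further with a hold.

>>> play_rows:
  rows:
    - [[0,0,0],0,8.5]
    - [[0,0,0],0,8.5]

```text
time: 1.35
ee_pos: [0.2487, -0.534, 0.4455]
tcp_rot: [-174.0, 88.8, 115.0]
wrist_force: [1.3, -0.3, 0.1]
opening: 0.0853
```

```bash
python3 -c "
from h import *
st()"
```

```text
t 1.35 p [ 0.2487 -0.534   0.4455] toolx [-0.009  0.019 -1.   ] z [ 0.326 -0.945 -0.021] q [-65.02  31.45  70.72 130.46  -0.    95.95] F [ 1.3 -0.3  0.1] op 0.0853
```

>>> play_rows:
  rows:
    - [[0,1,10],0,8.5]
    - [[0,1,10],0,8.5]

```text
time: 1.52
ee_pos: [0.2515, -0.5405, 0.4302]
tcp_rot: [-174.0, 87.3, 115.0]
wrist_force: [-0.4, -0.8, -0.7]
opening: 0.0851
```

```bash
python3 -c "
from h import *
st()"
```

```text
t 1.5167 p [ 0.2515 -0.5405  0.4302] toolx [-0.02   0.042 -0.999] z [ 0.326 -0.944 -0.046] q [-65.04  32.87  70.64 130.43  -0.    95.93] F [-0.4 -0.8 -0.7] op 0.0851
```

A small push beyond reach adds tilt: 1.2° became 2.7°, pointing inward. That suggests a way to do it. At q1≈−90 an inward tilt of about 36° puts the tool axis square to the bed's y. It would lean only about 9° along the bar, which is harmless. Moving there now.

```bash
python3 -c "
from h import *
st(); print(rel([0.0,-.58,.43]))"
```

```text
t 1.5167 p [ 0.2515 -0.5405  0.4302] toolx [-0.02   0.042 -0.999] z [ 0.326 -0.944 -0.046] q [-65.04  32.87  70.64 130.43  -0.    95.93] F [-0.4 -0.8 -0.7] op 0.0851
[  0.35 -25.06  -4.45]
```

>>> play_rows:
  rows:
    - [[0,-25,-4],-7,8.5]
    - [[0,-25,-4],-14,8.5]
    - [[0,-25,-4],-21,8.5]
    - [[0,-25,-4],-28,8.5]
    - [[0,-25,-4],-35,8.5]
    - [[0,-25,-4],-42,8.5]
    - [[0,-25,-4],-49,8.5]
    - [[0,-25,-4],-56,8.5]

```text
time: 2.18
ee_pos: [-0.002, -0.5847, 0.433]
tcp_rot: [130.8, 87.3, 114.7]
wrist_force: [1.4, 0.3, -0.0]
opening: 0.0848
```

```bash
python3 -c "
from h import *
st(); print(rel([0.0,-.75,.43]))"
```

```text
t 2.1833 p [-0.002  -0.5847  0.433 ] toolx [-0.02   0.043 -0.999] z [ 0.96  -0.277 -0.031] q [-89.66  29.3   65.5  128.64  -1.1   16.5 ] F [ 1.4  0.3 -0. ] op 0.0848
[ -0.41 -15.82   4.79]
```

>>> play_rows:
  rows:
    - [[0,-8,2.4],-7,8.5]
    - [[0,-16,4.8],-14,8.5]
    - [[0,-24,7.2],-21,8.5]

```text
time: 2.43
ee_pos: [0.0025, -0.6029, 0.4145]
tcp_rot: [100.2, 85.7, 105.2]
wrist_force: [0.6, -0.5, 0.6]
opening: 0.0847
```

```bash
python3 -c "
from h import *
st(); print(rel([0.0,-.8,.43]))"
```

```text
t 2.4333 p [ 0.0025 -0.6029  0.4145] toolx [-0.02   0.073 -0.997] z [ 0.996  0.089 -0.013] q [-89.25  34.34  70.57 130.4   -1.08  -4.27] F [ 0.6 -0.5  0.6] op 0.0847
[ -2.97 -19.44  -2.01]
```

>>> play_rows:
  rows:
    - [[0,-20,-2],-7,8.5]

```text
time: 2.52
ee_pos: [0.002, -0.6056, 0.4085]
tcp_rot: [91.8, 85.1, 103.9]
wrist_force: [0.1, 0.5, 0.8]
opening: 0.0849
```

>>> play_rows:
  rows:
    - [[0,-20,0],-7,8.5]
    - [[0,-20,0],-14,8.5]
    - [[0,-20,0],-21,8.5]
    - [[0,-20,0],-28,8.5]

```text
time: 2.85
ee_pos: [0.0245, -0.6123, 0.3901]
tcp_rot: [61.2, 83.5, 101.3]
wrist_force: [-0.6, 0.7, -0.0]
opening: 0.0849
```

```bash
python3 -c "
from h import *
st(); print(rel([0.0,-.8,.43]))"
```

```text
t 2.85 p [ 0.0245 -0.6123  0.3901] toolx [-0.022  0.112 -0.993] z [0.766 0.641 0.055] q [-87.25  36.7   70.67 130.44  -0.97 -37.29] F [-0.6  0.7 -0. ] op 0.0849
[ -6.   -12.28 -13.69]
```

>>> play_rows:
  rows:
    - [[8,-15,-15],0,8.5]
    - [[8,-15,-15],0,8.5]

```text
time: 3.02
ee_pos: [0.0163, -0.6486, 0.3556]
tcp_rot: [62.3, 83.9, 102.1]
wrist_force: [0.6, -0.8, 0.4]
opening: 0.0853
```

```bash
python3 -c "
from h import *
st()"
```

```text
t 3.0167 p [ 0.0163 -0.6486  0.3556] toolx [-0.022  0.104 -0.994] z [0.768 0.638 0.049] q [-88.09  39.64  70.75 127.1   -1.07 -37.86] F [ 0.6 -0.8  0.4] op 0.0853
```

>>> play_rows:
  rows:
    - [[-8,-15,-14],0,8.5]
    - [[-8,-15,-14],0,8.5]

```text
time: 3.18
ee_pos: [0.0107, -0.6804, 0.3325]
tcp_rot: [66.7, 85.6, 106.4]
wrist_force: [0.1, 0.5, 0.6]
opening: 0.0848
```

```bash
python3 -c "
from h import *
st()"
```

```text
t 3.1833 p [ 0.0107 -0.6804  0.3325] toolx [-0.022  0.074 -0.997] z [0.769 0.638 0.031] q [-88.62  41.37  70.66 123.56  -1.15 -38.33] F [0.1 0.5 0.6] op 0.0848
```

Joint 3 alone at its limit tilts the tool outward steadily, about 2° per short call. Outward at q1≈+90 is the direction I need, and it happens at a safe height. I'll sweep to the left side, turning the tool about its axis on the way.

```bash
python3 - <<'E'
from h import *
st(); o,p,R=obs()
# tool roll -66 total spread over legs; legs in own start axes
W=[np.array(w) for w in ([.30,-.33,.46],[.42,.10,.47],[.20,.50,.45],[0,.62,.40])]
for w,t in zip(W,(-30,-36,0,0)):
    print(w,(R.T@(w-p)*100).round(1),t,'len',np.linalg.norm(w-p).round(3)); p=w; R=R@Rn.from_euler('x',t,degrees=True).as_matrix()
print(R.round(3))
E
```

```text
t 3.1833 p [ 0.0107 -0.6804  0.3325] toolx [-0.022  0.074 -0.997] z [0.769 0.638 0.031] q [-88.62  41.37  70.66 123.56  -1.15 -38.33] F [0.1 0.5 0.6] op 0.0848
[ 0.3  -0.33  0.46] [-10.7   9.3  45. ] -30 len 0.472
[0.42 0.1  0.47] [ 1.9  3.6 44.5] -36 len 0.447
[0.2  0.5  0.45] [ 5.4 10.3 44.2] 0 len 0.457
[0.   0.62 0.4 ] [ 6.3 16.  16.5] 0 len 0.239
[[-0.022 -0.962 -0.271]
 [ 0.074 -0.271  0.96 ]
 [-0.997  0.001  0.077]]
```

>>> play_rows:
  rows:
    - [[-10.7,9.3,45],-3,8.5]
    - [[-10.7,9.3,45],-6,8.5]
    - [[-10.7,9.3,45],-9,8.5]
    - [[-10.7,9.3,45],-12,8.5]
    - [[-10.7,9.3,45],-15,8.5]
    - [[-10.7,9.3,45],-18,8.5]
    - [[-10.7,9.3,45],-21,8.5]
    - [[-10.7,9.3,45],-24,8.5]
    - [[-10.7,9.3,45],-27,8.5]
    - [[-10.7,9.3,45],-30,8.5]
    - [[-10.7,9.3,45],-30,8.5]

```text
time: 4.1
ee_pos: [0.2878, -0.3417, 0.4567]
tcp_rot: [36.7, 85.6, 106.6]
wrist_force: [0.9, -0.4, -0.4]
opening: 0.0851
```

>>> play_rows:
  rows:
    - [[2,3.6,44.5],-3,8.5]
    - [[2,3.6,44.5],-6,8.5]
    - [[2,3.6,44.5],-9,8.5]
    - [[2,3.6,44.5],-12,8.5]
    - [[2,3.6,44.5],-15,8.5]
    - [[2,3.6,44.5],-18,8.5]
    - [[2,3.6,44.5],-21,8.5]
    - [[2,3.6,44.5],-24,8.5]
    - [[2,3.6,44.5],-30,8.5]
    - [[2,3.6,44.5],-36,8.5]
    - [[2,3.6,44.5],-36,8.5]

```text
time: 5.02
ee_pos: [0.4073, 0.0897, 0.4647]
tcp_rot: [0.7, 85.6, 106.9]
wrist_force: [-0.4, -1.7, 0.4]
opening: 0.0853
```

```bash
python3 - <<'E'
from h import *
st(); o,p,R=obs()
W=[np.array(w) for w in ([.20,.50,.45],[0,.66,.36])]
for w,t in zip(W,(0,0)):
    print(w,(R.T@(w-p)*100).round(1),t,'len',np.linalg.norm(w-p).round(3)); p=w
E
```

```text
t 5.0167 p [0.4073 0.0897 0.4647] toolx [-0.022  0.073 -0.997] z [-0.278  0.958  0.076] q [  9.46   0.76  33.8  123.61   4.34  -6.77] F [-0.4 -1.7  0.4] op 0.0853
[0.2  0.5  0.45] [ 4.9  8.5 44.9] 0 len 0.46
[0.   0.66 0.36] [10.6 14.7 20.2] 0 len 0.271
```

>>> play_rows:
  rows:
    - [[5,8.5,45],0,8.5]
    - [[5,8.5,45],0,8.5]
    - [[5,8.5,45],0,8.5]
    - [[5,8.5,45],0,8.5]
    - [[5,8.5,45],0,8.5]
    - [[5,8.5,45],0,8.5]
    - [[5,8.5,45],0,8.5]
    - [[5,8.5,45],0,8.5]
    - [[5,8.5,45],0,8.5]
    - [[5,8.5,45],0,8.5]
    - [[5,8.5,45],0,8.5]
    - [[5,8.5,45],0,8.5]

```text
time: 6.02
ee_pos: [0.1998, 0.5043, 0.4455]
tcp_rot: [4.2, 85.8, 110.2]
wrist_force: [0.2, -0.2, -1.2]
opening: 0.0853
```

>>> play_rows:
  rows:
    - [[7,14.7,20],0,8.5]
    - [[8,14.7,20],0,8.5]
    - [[8,14.7,20],0,8.5]
    - [[8,14.7,20],0,8.5]
    - [[8,14.7,20],0,8.5]
    - [[8,14.7,20],0,8.5]

```text
time: 6.52
ee_pos: [0.0118, 0.6511, 0.387]
tcp_rot: [0.9, 85.7, 106.7]
wrist_force: [1.5, 0.5, -0.1]
opening: 0.0847
```

```bash
python3 - <<'E'
from h import *
st(); print(rel([0,.9,.38]))
E
```

```text
t 6.5167 p [0.0118 0.6511 0.387 ] toolx [-0.022  0.072 -0.997] z [-0.271  0.96   0.075] q [ 88.37  25.23  53.17 113.84   1.36  72.67] F [ 1.5  0.5 -0.1] op 0.0847
[ 2.52 -5.63 24.15]
```

>>> play_rows:
  rows:
    - [[3,-5,24],0,8.5]
    - [[3,-5,24],0,8.5]
    - [[3,-5,24],0,8.5]

```text
time: 6.77
ee_pos: [0.0047, 0.73, 0.3513]
tcp_rot: [-0.4, 85.3, 105.4]
wrist_force: [0.6, 3.9, -2.5]
opening: 0.0852
```

>>> play_rows:
  rows:
    - [[3,-5,24],0,8.5]
    - [[3,-5,24],0,8.5]
    - [[3,-5,24],0,8.5]

```text
time: 7.02
ee_pos: [-0.0032, 0.7884, 0.3086]
tcp_rot: [-6.1, 82.6, 99.7]
wrist_force: [-0.2, -0.3, 1.3]
opening: 0.0847
```

```bash
python3 - <<'E'
from h import *
st(); print(rel([0,.95,.38]))
E
```

```text
t 7.0167 p [-0.0032  0.7884  0.3086] toolx [-0.022  0.127 -0.992] z [-0.27   0.954  0.128] q [ 89.77  43.47  70.7  109.92   1.27  74.13] F [-0.2 -0.3  1.3] op 0.0847
[-5.03 -4.77 16.25]
```

>>> play_rows:
  rows:
    - [[-6,-5,18],0,8.5]
    - [[-6,-5,18],0,8.5]

```text
time: 7.18
ee_pos: [-0.0031, 0.8103, 0.3044]
tcp_rot: [-8.3, 80.4, 97.4]
wrist_force: [-0.3, -0.4, 0.5]
opening: 0.085
```

>>> play_rows:
  rows:
    - [[-6,-5,18],0,8.5]
    - [[-6,-5,18],0,8.5]

```text
time: 7.35
ee_pos: [-0.0029, 0.8304, 0.3054]
tcp_rot: [-9.7, 77.9, 95.9]
wrist_force: [0.7, 0.7, -0.3]
opening: 0.0853
```

```bash
python3 - <<'E'
from h import *
st(); print(rel([0,1.0,.38]))
E
```

```text
t 7.35 p [-0.0029  0.8304  0.3054] toolx [-0.022  0.208 -0.978] z [-0.268  0.941  0.206] q [ 89.75  44.22  70.76 104.52   1.29  74.23] F [ 0.7  0.7 -0.3] op 0.0853
[-3.77 -5.06 17.43]
```

>>> play_rows:
  rows:
    - [[-5,-5,18],0,8.5]
    - [[-5,-5,18],0,8.5]

```text
time: 7.52
ee_pos: [-0.0029, 0.8513, 0.3042]
tcp_rot: [-10.7, 75.6, 95.0]
wrist_force: [-0.1, 0.3, 0.5]
opening: 0.0849
```

>>> play_rows:
  rows:
    - [[-5,-5,18],0,8.5]
    - [[-5,-5,18],0,8.5]

```text
time: 7.68
ee_pos: [-0.0029, 0.8706, 0.3052]
tcp_rot: [-11.3, 73.3, 94.3]
wrist_force: [0.1, -0.1, 0.0]
opening: 0.0847
```

>>> play_rows:
  rows:
    - [[-4,-5,18],0,8.5]
    - [[-4,-5,18],0,8.5]

```text
time: 7.85
ee_pos: [-0.0029, 0.8906, 0.3065]
tcp_rot: [-11.8, 70.9, 93.8]
wrist_force: [-0.5, -0.1, 0.2]
opening: 0.0847
```

>>> play_rows:
  rows:
    - [[-4,-5,18],0,8.5]
    - [[-4,-5,18],0,8.5]

```text
time: 8.02
ee_pos: [-0.0027, 0.9089, 0.3105]
tcp_rot: [-12.2, 68.6, 93.4]
wrist_force: [-0.8, -1.4, -0.2]
opening: 0.0851
```

```bash
python3 - <<'E'
from h import *
st(); print(rel([0,1.1,.42])); print(obs()[2][:,0]@np.load('bed0.npz')['B'])
E
```

```text
t 8.0167 p [-0.0027  0.9089  0.3105] toolx [-0.021  0.365 -0.931] z [-0.264  0.896  0.357] q [89.76 45.35 70.72 93.96  1.32 74.45] F [-0.8 -1.4 -0.2] op 0.0851
[-3.22 -5.96 20.96]
[ 0.07682165 -0.24104638 -0.96746839]
```

>>> play_rows:
  rows:
    - [[-3,-5,18],0,8.5]
    - [[-3,-5,18],0,8.5]

```text
time: 8.18
ee_pos: [-0.0027, 0.9277, 0.3148]
tcp_rot: [-12.5, 66.1, 93.0]
wrist_force: [0.3, -0.7, 0.9]
opening: 0.0849
```

>>> play_rows:
  rows:
    - [[-3,-5,18],0,8.5]
    - [[-3,-5,18],0,8.5]

```text
time: 8.35
ee_pos: [-0.0025, 0.9447, 0.3216]
tcp_rot: [-12.8, 63.7, 92.7]
wrist_force: [1.0, -0.0, 0.4]
opening: 0.0848
```

>>> play_rows:
  rows:
    - [[-3,-5,18],0,8.5]
    - [[-3,-5,18],0,8.5]

```text
time: 8.52
ee_pos: [-0.0023, 0.9601, 0.3316]
tcp_rot: [-13.0, 61.2, 92.5]
wrist_force: [-0.1, -0.0, 1.0]
opening: 0.085
```

>>> play_rows:
  rows:
    - [[-3,-5,18],0,8.5]
    - [[-3,-5,18],0,8.5]

```text
time: 8.68
ee_pos: [-0.002, 0.9736, 0.3441]
tcp_rot: [-13.2, 58.8, 92.3]
wrist_force: [0.3, 0.4, -0.5]
opening: 0.0849
```

>>> play_rows:
  rows:
    - [[-3,-5,18],0,8.5]
    - [[-3,-5,18],0,8.5]

```text
time: 8.85
ee_pos: [-0.0017, 0.9855, 0.3592]
tcp_rot: [-13.3, 56.3, 92.1]
wrist_force: [-0.4, -0.4, -0.2]
opening: 0.0854
```

```bash
python3 - <<'E'
from h import *
st(); print(rel([0,1.1,.42])); print(obs()[2].T@np.load('bed0.npz')['B'])
E
```

```text
t 8.85 p [-0.0017  0.9855  0.3592] toolx [-0.021  0.554 -0.832] z [-0.26   0.801  0.54 ] q [89.71 44.87 70.72 82.19  1.34 74.69] F [-0.4 -0.4 -0.2] op 0.0854
[ 1.28 -3.55 12.4 ]
[[ 0.12814256 -0.0351415  -0.99113297]
 [-0.99107462 -0.04156992 -0.12666111]
 [-0.03675026  0.99851741 -0.04015472]]
```

>>> play_rows:
  rows:
    - [[-2,-5,18],2,8.5]
    - [[-2,-5,18],2,8.5]

```text
time: 9.02
ee_pos: [-0.0014, 0.998, 0.3736]
tcp_rot: [-11.3, 53.8, 92.0]
wrist_force: [0.8, -0.5, 0.4]
opening: 0.0846
```

```bash
python3 - <<'E'
from h import *
st(); o,p,R=obs(); b=np.load('bed0.npz'); O,B=b['O'],b['B']; print(R.T@B)
# path back: keep orientation. waypoints
G=O+B@[.6302,0,.062]
def tcp(bx,by,bz): return O+B@[bx/1e3+.6302,by/1e3,bz/1e3]
pre=tcp(0,0,43)-R[:,0]*.12
W=[[.25,.72,.48],[.5,.40,.52],[.60,.02,.52],list(pre+[0,-.0,.12])]
for w in W:
    w=np.array(w); print(w.round(3),(R.T@(w-p)*100).round(1),'len',np.linalg.norm(w-p).round(3),'r',np.hypot(*w[:2]).round(2)); p=w
print('G',G,'pre',pre)
E
```

```text
t 9.0167 p [-0.0014  0.998   0.3736] toolx [-0.02   0.59  -0.807] z [-0.224  0.784  0.579] q [89.69 44.59 70.73 79.99  1.35 76.81] F [ 0.8 -0.5  0.4] op 0.0846
[[ 0.13789374  0.00711562 -0.99042147]
 [-0.99042681 -0.00539899 -0.13793328]
 [-0.00632875  0.99996011  0.00630301]]
[0.25 0.72 0.48] [-25.5 -20.4 -21.3] len 0.39 r 0.76
[0.5  0.4  0.52] [-22.6 -18.7 -28.4] len 0.408 r 0.64
[0.6  0.02 0.52] [-22.6  -2.4 -32. ] len 0.393 r 0.6
[ 0.67  -0.121  0.327] [  7.1  -1.9 -23.8] len 0.249 r 0.68
G [ 0.67086341 -0.06101651  0.12578743] pre [ 0.67039963 -0.12130149  0.20709047]
```

Tool axis is now square to the bed's y (0.4° off) with an 8° lean along the bar. Sweeping back to above the grip with this orientation.

```bash
python3 - <<'E'
from h import *
o,p,R=obs()
W=[[.2,.72,.46],[.43,.42,.43],[.52,.05,.42],[.62,-.16,.36],[.6704,-.1213,.2071]]
for w in W:
    w=np.array(w); print(w.round(3),(R.T@(w-p)*100).round(1),'len',np.linalg.norm(w-p).round(3),'r',np.hypot(*w[:2]).round(2)); p=w
E
```

```text
[0.2  0.72 0.46] [-23.8 -15.3 -21.3] len 0.354 r 0.75
[0.43 0.42 0.43] [-15.7 -16.3 -30.4] len 0.379 r 0.6
[0.52 0.05 0.42] [-21.2  -1.5 -31.6] len 0.381 r 0.52
[ 0.62 -0.16  0.36] [ -7.7  -5.  -22.2] len 0.24 r 0.64
[ 0.67  -0.121  0.207] [14.5 -3.9 -6.9] len 0.166 r 0.68
```

>>> play_rows:
  rows:
    - [[-24,-15.3,-21.3],0,8.5]
    - [[-24,-15.3,-21.3],0,8.5]
    - [[-24,-15.3,-21.3],0,8.5]
    - [[-24,-15.3,-21.3],0,8.5]
    - [[-24,-15.3,-21.3],0,8.5]
    - [[-24,-15.3,-21.3],0,8.5]
    - [[-24,-15.3,-21.3],0,8.5]
    - [[-24,-15.3,-21.3],0,8.5]
    - [[-24,-15.3,-21.3],0,8.5]

```text
time: 9.77
ee_pos: [0.2012, 0.7163, 0.4626]
tcp_rot: [-11.5, 53.9, 92.0]
wrist_force: [-0.7, 0.3, 1.0]
opening: 0.085
```

>>> play_rows:
  rows:
    - [[-16,-16.3,-30.4],0,8.5]
    - [[-16,-16.3,-30.4],0,8.5]
    - [[-16,-16.3,-30.4],0,8.5]
    - [[-16,-16.3,-30.4],0,8.5]
    - [[-16,-16.3,-30.4],0,8.5]
    - [[-16,-16.3,-30.4],0,8.5]
    - [[-16,-16.3,-30.4],0,8.5]
    - [[-16,-16.3,-30.4],0,8.5]
    - [[-16,-16.3,-30.4],0,8.5]
    - [[-16,-16.3,-30.4],0,8.5]

```text
time: 10.6
ee_pos: [0.434, 0.4134, 0.4332]
tcp_rot: [-11.4, 54.0, 91.8]
wrist_force: [-0.0, 0.8, -0.3]
opening: 0.0849
```

```bash
python3 - <<'E'
from h import *
st(); o,p,R=obs(); print((R.T@np.load('bed0.npz')['B']).round(3))
W=[[.52,.05,.42],[.62,-.16,.36],[.6704,-.1213,.2071]]
for w in W:
    w=np.array(w); print(w.round(3),(R.T@(w-p)*100).round(1),'len',np.linalg.norm(w-p).round(3),'r',np.hypot(*w[:2]).round(2)); p=w
E
```

```text
t 10.6 p [0.434  0.4134 0.4332] toolx [-0.019  0.587 -0.809] z [-0.222  0.787  0.576] q [29.26 -1.79 19.35 92.64 31.42 21.35] F [-0.   0.8 -0.3] op 0.0849
[[ 0.139  0.003 -0.99 ]
 [-0.99  -0.003 -0.139]
 [-0.004  1.     0.003]]
[0.52 0.05 0.42] [-20.4  -1.3 -31.3] len 0.374 r 0.52
[ 0.62 -0.16  0.36] [ -7.7  -5.1 -22.2] len 0.24 r 0.64
[ 0.67  -0.121  0.207] [14.6 -3.9 -6.9] len 0.166 r 0.68
```

>>> play_rows:
  rows:
    - [[-20.4,-1.3,-31.3],0,8.5]
    - [[-20.4,-1.3,-31.3],0,8.5]
    - [[-20.4,-1.3,-31.3],0,8.5]
    - [[-20.4,-1.3,-31.3],0,8.5]
    - [[-20.4,-1.3,-31.3],0,8.5]
    - [[-20.4,-1.3,-31.3],0,8.5]
    - [[-20.4,-1.3,-31.3],0,8.5]
    - [[-20.4,-1.3,-31.3],0,8.5]
    - [[-20.4,-1.3,-31.3],0,8.5]
    - [[-20.4,-1.3,-31.3],0,8.5]

```text
time: 11.43
ee_pos: [0.5199, 0.0493, 0.4173]
tcp_rot: [-11.0, 53.9, 92.1]
wrist_force: [0.5, 0.3, -0.9]
opening: 0.0851
```

>>> play_rows:
  rows:
    - [[-7.7,-5,-22.2],0,8.5]
    - [[-7.7,-5,-22.2],0,8.5]
    - [[-7.7,-5,-22.2],0,8.5]
    - [[-7.7,-5,-22.2],0,8.5]
    - [[-7.7,-5,-22.2],0,8.5]
    - [[-7.7,-5,-22.2],0,8.5]
    - [[-7.7,-5,-22.2],0,8.5]

```text
time: 12.02
ee_pos: [0.6125, -0.1513, 0.3405]
tcp_rot: [-12.3, 54.2, 90.5]
wrist_force: [0.3, -0.0, -1.5]
opening: 0.0847
```

```bash
python3 - <<'E'
from h import *
st(); o,p,R=obs(); print((R.T@np.load('bed0.npz')['B']).round(3))
W=[[.6704,-.1213,.2071]]
for w in W:
    w=np.array(w); print(w.round(3),(R.T@(w-p)*100).round(1),'len',np.linalg.norm(w-p).round(3),'r',np.hypot(*w[:2]).round(2)); p=w
E
```

```text
t 12.0167 p [ 0.6125 -0.1513  0.3405] toolx [-0.005  0.585 -0.811] z [-0.22   0.791  0.571] q [-27.37  39.83  61.59 130.39  31.12 -45.41] F [ 0.3 -0.  -1.5] op 0.0847
[[ 0.151 -0.003 -0.989]
 [-0.989 -0.001 -0.151]
 [-0.001  1.    -0.003]]
[ 0.67  -0.121  0.207] [12.5 -4.5 -6.5] len 0.148 r 0.68
```

```bash
cat >> h.py <<'E'
_b=np.load('bed0.npz'); BO=_b['O']+_b['B'][:,0]*.6302; BB=_b['B']
def bed(p): return (np.array(p)-BO)@BB*1000
def W(x,y,z): return BO+BB@(np.array([x,y,z])/1000)
E
python3 - <<'E'
from h import *
o,p,R=obs(); print('bed tcp',bed(p).round(1))
d=-R[:,0]
for s in (12,8,4,0):
    t=W(0,0,43)+d*s/100; print(s,bed(t).round(1),rel(t))
E
```

```text
bed tcp [-80.4  64.7 278.8]
12 [-18.1   0.3 161.6] [12.54 -4.38 -6.41]
8 [-12.1   0.2 122.1] [16.54 -4.38 -6.41]
4 [-6.   0.1 82.5] [20.54 -4.38 -6.41]
0 [-0.  0. 43.] [24.54 -4.38 -6.41]
```

>>> play_rows:
  rows:
    - [[1,-2.2,-3.2],0,8.5]
    - [[2,-4.4,-6.4],0,8.5]
    - [[5,-4.4,-6.4],0,8.5]
    - [[9,-4.4,-6.4],0,8.5]
    - [[12.5,-4.4,-6.4],0,8.5]
    - [[12.5,-4.4,-6.4],0,8.5]
    - [[12.5,-4.4,-6.4],0,8.5]

```text
time: 12.6
ee_pos: [0.6663, -0.1131, 0.2105]
tcp_rot: [-12.2, 54.2, 90.9]
wrist_force: [0.0, 0.1, -0.5]
opening: 0.0849
```

```bash
python3 - <<'E'
from h import *
st(); o,p,R=obs(); print('bed tcp',bed(p).round(1)); print((R.T@BB).round(3)); print(rel(W(0,0,43)))
im,d=bot.camera('side'); cv2.imwrite('pics/s1.png',im); np.savez('s1.npz',p=im,d=d)
cv2.imwrite('pics/s1z.png',cv2.resize(im[60:300,230:480],None,fx=2.5,fy=2.5,interpolation=cv2.INTER_CUBIC))
E
```

```text
t 12.6 p [ 0.6663 -0.1131  0.2105] toolx [-0.01   0.585 -0.811] z [-0.224  0.789  0.572] q [-22.7   36.89  42.22 111.48  32.43 -40.55] F [ 0.   0.1 -0.5] op 0.0849
bed tcp [-18.3   8.5 159.5]
[[ 0.147 -0.001 -0.989]
 [-0.989 -0.005 -0.147]
 [-0.005  1.    -0.002]]
[11.79 -0.09 -0.84]
```

View pics/s1z.png

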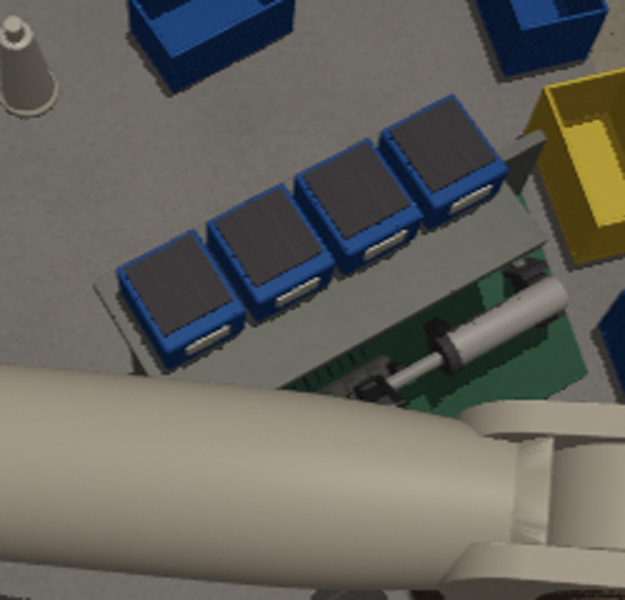

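The forearm hides most of the grip in this view (only the barrel, bar and catch near (380,385) in the zoom show), so I'll rely on the measured bed frame. First correcting 8 mm across the slope, then approaching.

>>> play_rows:
  rows:
    - [[0,0,-0.8],0,8.5]
    - [[2,0,-0.8],0,8.5]
    - [[4,0,-0.8],0,8.5]
    - [[6,0,-0.8],0,8.5]
    - [[6,0,-0.8],0,8.5]

```text
time: 13.07
ee_pos: [0.6701, -0.0877, 0.1596]
tcp_rot: [-12.7, 54.3, 90.3]
wrist_force: [-0.8, -0.6, 0.1]
opening: 0.0848
```

```bash
python3 - <<'E'
from h import *
st(); o,p,R=obs(); print('bed tcp',bed(p).round(1)); print((R.T@BB).round(3)); print(rel(W(0,0,43)))
im,d=bot.camera('top'); cv2.imwrite('pics/t1z.png',cv2.resize(im[60:300,230:480],None,fx=2.5,fy=2.5,interpolation=cv2.INTER_CUBIC))
E
```

```text
t 13.0667 p [ 0.6701 -0.0877  0.1596] toolx [-0.004  0.583 -0.812] z [-0.225  0.791  0.569] q [-20.73  33.85  32.28 102.91  32.98 -38.11] F [-0.8 -0.6  0.1] op 0.0848
bed tcp [ -7.9  -1.5 104.3]
[[ 0.152 -0.005 -0.988]
 [-0.988 -0.007 -0.152]
 [-0.006  1.    -0.006]]
[6.18 0.15 0.18]
```

View pics/t1z.png

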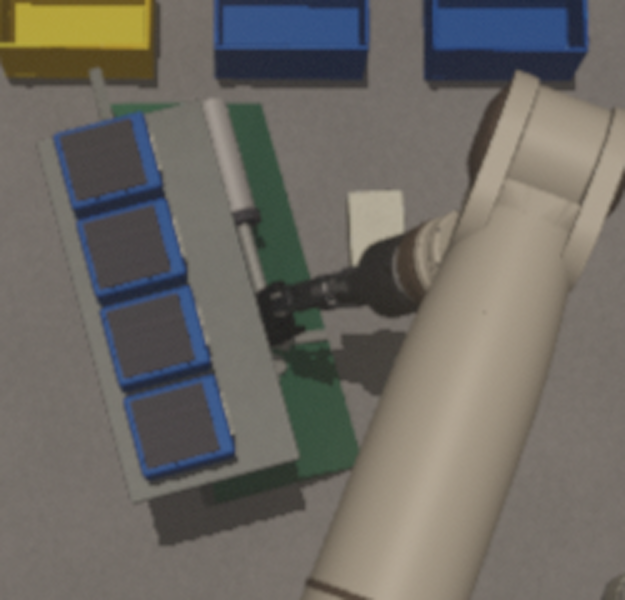

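Top view shows the fingers coming down on the grip (zoom (280,300)) with the body clear of the shelf edge and carton. Final approach.

>>> play_rows:
  rows:
    - [[2,0.1,0.1],0,8.5]
    - [[4,0.1,0.15],0,8.5]
    - [[6,0.1,0.15],0,8.5]
    - [[6.2,0.1,0.15],0,8.5]
    - [[6.2,0.1,0.15],0,8.5]

```text
time: 13.53
ee_pos: [0.6689, -0.0516, 0.1124]
tcp_rot: [-12.9, 54.3, 90.2]
wrist_force: [-0.0, -0.8, 0.3]
opening: 0.0846
```

```bash
python3 - <<'E'
from h import *
st(); o,p,R=obs(); print('bed tcp',bed(p).round(1)); print((R.T@BB).round(3)); print(rel(W(0,0,43)))
E
```

```text
t 13.5333 p [ 0.6689 -0.0516  0.1124] toolx [-0.002  0.583 -0.813] z [-0.226  0.791  0.568] q [-18.01  31.03  23.18  94.76  33.62 -34.92] F [-0.  -0.8  0.3] op 0.0846
bed tcp [ 0.7  0.2 45.5]
[[ 0.154 -0.006 -0.988]
 [-0.988 -0.007 -0.154]
 [-0.006  1.    -0.007]]
[ 0.24  0.11 -0.02]
```

>>> play_rows:
  rows:
    - [[0,0,0],0,3]
    - [[0,0,0],0,2]
    - [[0,0,0],0,1]
    - [[0,0,0],0,0.8]
    - [[0,0,0],0,0.8]
    - [[0,0,0],0,0.8]
    - [[0,0,0],0,0.8]
  squeeze: 80

```text
time: 14.12
ee_pos: [0.6685, -0.051, 0.1115]
tcp_rot: [-12.9, 54.3, 90.2]
wrist_force: [0.1, -1.3, 0.9]
opening: 0.0133
```

```bash
python3 - <<'E'
from h import *
st(); o,p,R=obs(); print('bed tcp',bed(p).round(2),'F bed',(BB.T@np.array(o['wrist_force'])).round(1))
E
```

```text
t 14.1167 p [ 0.6685 -0.051   0.1115] toolx [-0.002  0.583 -0.812] z [-0.225  0.791  0.569] q [-17.98  30.96  22.96  94.61  33.65 -34.85] F [ 0.1 -1.3  0.9] op 0.0133
bed tcp [ 0.4   0.23 44.34] F bed [-0.2 -0.5  1.4]
```

Gripped (opening 13.3 mm on the 14 mm fin). Next, working out the lift-and-draw path about the pivot.

```bash
cat >> h.py <<'E'
def grip(d,a): # bed mm, displacement of grip middle from rest
    x=-(225+d)*np.cos(a)+50*np.sin(a)+225; z=(225+d)*np.sin(a)+50*np.cos(a)-50
    return np.array([x,0,z])
def tooldisp(g): 
    o,p,R=obs(); return (R.T@(BB@g)/10).round(2)
E
python3 - <<'E'
from h import *
for d,a in [(0,.03),(0,.06),(0,.08),(0,.1),(30,.09),(54,.08),(83,.075),(83,.0)]: print(d,a,'catchlift',round((165+d)*a,1),grip(d,a).round(1),tooldisp(grip(d,a)))
E
```

```text
0 0.03 catchlift 5.0 [1.6 0.  6.7] [-0.64 -0.26 -0.01]
0 0.06 catchlift 9.9 [ 3.4  0.  13.4] [-1.27 -0.54 -0.01]
0 0.08 catchlift 13.2 [ 4.7  0.  17.8] [-1.69 -0.74 -0.01]
0 0.1 catchlift 16.5 [ 6.1  0.  22.2] [-2.1  -0.95 -0.02]
30 0.09 catchlift 17.6 [-24.5   0.   22.7] [-2.62  2.07 -0.  ]
54 0.08 catchlift 17.5 [-49.1   0.   22.1] [-2.94  4.51  0.01]
83 0.075 catchlift 18.6 [-78.4   0.   22.9] [-3.47  7.39  0.03]
83 0.0 catchlift 0.0 [-83.   0.   0.] [-1.28  8.2   0.05]
```

>>> play_rows:
  rows:
    - [[-0.4,-0.2,0],0,0.8]
    - [[-0.85,-0.35,0],0,0.8]
    - [[-1.25,-0.55,0],0,0.8]
    - [[-1.7,-0.75,0],0,0.8]
    - [[-2.1,-0.95,0],0,0.8]
    - [[-2.1,-0.95,0],0,0.8]

```text
time: 14.62
ee_pos: [0.6781, -0.0617, 0.1299]
tcp_rot: [-12.9, 54.4, 90.2]
wrist_force: [-3.0, 2.7, -7.2]
opening: 0.013
```

```bash
python3 - <<'E'
from h import *
st(); o,p,R=obs(); print('bed tcp',bed(p).round(2),'F bed',(BB.T@np.array(o['wrist_force'])).round(1), (R.T@BB).round(3)[0])
im,d=bot.camera('side'); cv2.imwrite('pics/s2z.png',cv2.resize(im[100:300,300:480],None,fx=3,fy=3,interpolation=cv2.INTER_CUBIC))
E
```

```text
t 14.6167 p [ 0.6781 -0.0617  0.1299] toolx [-0.002  0.583 -0.813] z [-0.225  0.791  0.568] q [-18.55  32.93  27.8   97.85  33.49 -35.53] F [-3.   2.7 -7.2] op 0.013
bed tcp [ 6.81  0.23 66.84] F bed [-2.2 -1.4 -7.9] [ 0.154 -0.006 -0.988]
```

View pics/s2z.png

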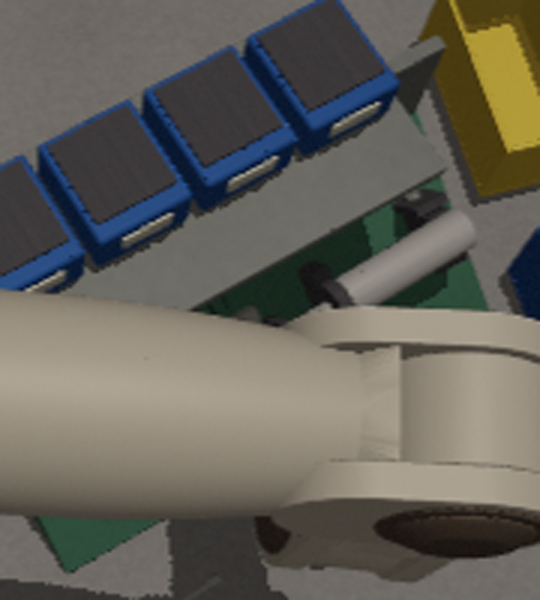

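Lift confirmed: 22.5 mm up, about −8 N along bed z, and the barrel's near end is visibly off its support at (320,285). Drawing out slowly, first part.

>>> play_rows:
  rows:
    - [[-0.1,0.6,0],0,0.8]
    - [[-0.2,1.2,0],0,0.8]
    - [[-0.3,1.8,0],0,0.8]
    - [[-0.4,2.4,0],0,0.8]
    - [[-0.52,3,0],0,0.8]
    - [[-0.6,3.6,0],0,0.8]
    - [[-0.7,4.2,0],0,0.8]
    - [[-0.8,4.8,0],0,0.8]
    - [[-0.85,5.4,0],0,0.8]
    - [[-0.85,5.4,0],0,0.8]

```text
time: 15.5
ee_pos: [0.6263, -0.0764, 0.1305]
tcp_rot: [-13.4, 54.3, 89.7]
wrist_force: [7.7, 3.4, -6.2]
opening: 0.0133
```

```bash
python3 - <<'E'
from h import *
from scipy.optimize import fsolve
st(); o,p,R=obs(); b=bed(p); print('bed tcp',b.round(2),'F bed',(BB.T@np.array(o['wrist_force'])).round(1), (R.T@BB).round(3)[0])
g=b-[.4,0,44.34]; s=fsolve(lambda v:(grip(v[0],v[1])-g)[[0,2]],[50,.08]); print('d,a',s)
for d,a in [(60,.08),(83,.075)]: print(d,a,tooldisp(grip(d,a)-g*[1,0,1]))
E
```

```text
t 15.5 p [ 0.6263 -0.0764  0.1305] toolx [ 0.003  0.583 -0.812] z [-0.227  0.791  0.568] q [-21.21  26.57  18.84  96.67  33.02 -38.59] F [ 7.7  3.4 -6.2] op 0.0133
bed tcp [-47.1    0.27  67.55] F bed [ 8.3 -2.6 -5.8] [ 0.158 -0.006 -0.987]
d,a [52.69361038  0.0843041 ]
60 0.08 [-0.06  0.76  0.01]
83 0.075 [-0.46  3.05  0.02]
```

>>> play_rows:
  rows:
    - [[-0.1,0.6,0],0,0.8]
    - [[-0.2,1.2,0],0,0.8]
    - [[-0.3,1.8,0],0,0.8]
    - [[-0.4,2.4,0],0,0.8]
    - [[-0.45,2.8,0],0,0.8]
    - [[-0.45,3.05,0],0,0.8]
    - [[-0.45,3.05,0],0,0.8]

```text
time: 16.08
ee_pos: [0.5974, -0.0844, 0.1304]
tcp_rot: [-13.5, 54.3, 89.6]
wrist_force: [11.9, 4.1, -6.9]
opening: 0.0128
```

```bash
cat >> h.py <<'E'
def da():
    from scipy.optimize import fsolve
    o,p,R=obs(); b=bed(p); g=(b-[.4,0,44.34])*[1,0,1]; s=fsolve(lambda v:(grip(v[0],v[1])-g)[[0,2]],[50,.08]); print('bed tcp',b.round(2),'F bed',(BB.T@np.array(o['wrist_force'])).round(1),'d,a',s.round(4)); return g
E
python3 - <<'E'
from h import *
st(); g=da()
for d,a in [(83,.04),(83,.02),(83,0),(83,-.005)]: print(d,a,tooldisp(grip(d,a)-g))
E
```

```text
t 16.0833 p [ 0.5974 -0.0844  0.1304] toolx [ 0.004  0.584 -0.812] z [-0.228  0.791  0.568] q [-22.81  23.41  14.51  96.44  32.66 -40.46] F [11.9  4.1 -6.9] op 0.0128
bed tcp [-77.05   0.27  67.48] F bed [12.5 -3.3 -6.1] d,a [8.21265e+01 7.59000e-02]
83 0.04 [1.02 0.5  0.01]
83 0.02 [1.61 0.71 0.02]
83 0 [2.2  0.92 0.02]
83 -0.005 [2.34 0.97 0.02]
```

d≈82 mm, spring force 12.5 N (expected 13). Lowering the catch into the notch, checking halfway.

>>> play_rows:
  rows:
    - [[0.35,0.2,0],0,0.8]
    - [[0.7,0.35,0],0,0.8]
    - [[1,0.5,0],0,0.8]
    - [[1.3,0.6,0],0,0.8]
    - [[1.6,0.7,0],0,0.8]
    - [[1.6,0.7,0],0,0.8]

```text
time: 16.58
ee_pos: [0.5908, -0.076, 0.1163]
tcp_rot: [-13.5, 54.3, 89.6]
wrist_force: [12.1, 4.3, -5.5]
opening: 0.013
```

```bash
python3 - <<'E'
from h import *
st(); g=da()
for d,a in [(83,.0),(80,0),(78,0)]: print(d,a,tooldisp(grip(d,a)-g))
p,d=bot.camera('top'); cv2.imwrite('pics/t3z.png',cv2.resize(p[130:250,280:420],None,fx=5,fy=5,interpolation=cv2.INTER_CUBIC))
E
```

```text
t 16.5833 p [ 0.5908 -0.076   0.1163] toolx [ 0.004  0.584 -0.812] z [-0.229  0.791  0.568] q [-22.35  22.2   11.38  94.24  32.79 -39.96] F [12.1  4.3 -5.5] op 0.013
bed tcp [-81.15   0.24  50.23] F bed [12.8 -2.4 -5. ] d,a [8.25658e+01 1.92000e-02]
83 0.0 [0.56 0.24 0.01]
80 0 [ 0.61 -0.06  0.  ]
78 0 [ 0.64 -0.26  0.  ]
```

View pics/t3z.png

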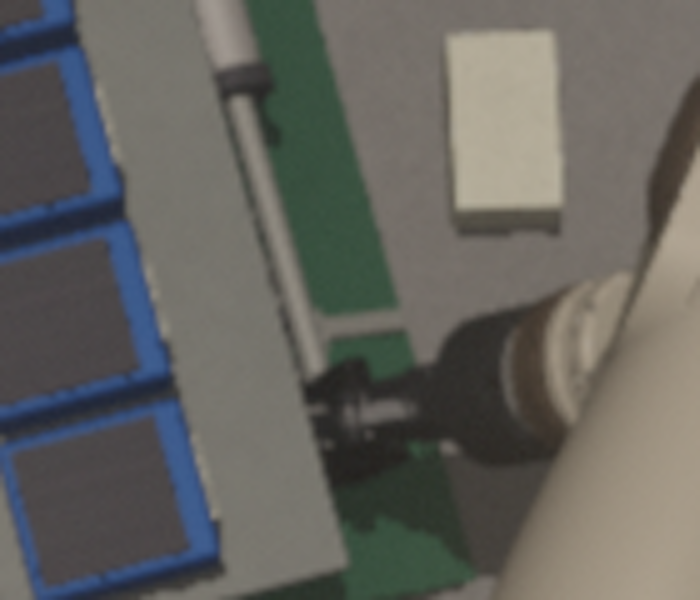

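The bar is drawn out, the catch is about 5 mm below the tooth tops and there is no contact force. Lowering fully.

>>> play_rows:
  rows:
    - [[0.3,0.12,0],0,0.8]
    - [[0.55,0.22,0],0,0.8]
    - [[0.6,0.22,0],0,0.8]
    - [[0.6,0.22,0],0,0.8]

```text
time: 16.97
ee_pos: [0.5891, -0.0732, 0.1119]
tcp_rot: [-13.7, 54.3, 89.5]
wrist_force: [12.5, 2.8, -3.9]
opening: 0.013
```

```bash
python3 - <<'E'
from h import *
st(); g=da(); print(g)
for d,a in [(81,.0),(80,0),(79,0),(77,0)]: print(d,a,tooldisp(grip(d,a)-g))
E
```

```text
t 16.9667 p [ 0.5891 -0.0732  0.1119] toolx [ 0.005  0.584 -0.812] z [-0.229  0.791  0.567] q [-22.18  21.8   10.38  93.46  32.84 -39.75] F [12.5  2.8 -3.9] op 0.013
bed tcp [-82.06   0.25  44.83] F bed [12.8 -2.8 -2.8] d,a [8.25379e+01 1.60000e-03]
[-82.45827994   0.           0.48741257]
81 0.0 [ 0.07 -0.14 -0.  ]
80 0 [ 0.09 -0.23 -0.  ]
79 0 [ 0.1  -0.33 -0.  ]
77 0 [ 0.14 -0.53 -0.  ]
```

>>> play_rows:
  rows:
    - [[0.1,-0.05,0],0,0.8]
    - [[0.1,-0.1,0],0,0.8]
    - [[0.1,-0.15,0],0,0.8]
    - [[0.1,-0.2,0],0,0.8]
    - [[0.1,-0.25,0],0,0.8]
    - [[0.1,-0.25,0],0,0.8]

```text
time: 17.47
ee_pos: [0.5909, -0.0726, 0.1116]
tcp_rot: [-13.5, 54.3, 89.6]
wrist_force: [6.7, 0.8, -0.8]
opening: 0.013
```

```bash
python3 - <<'E'
from h import *
st(); g=da(); print(g)
E
```

```text
t 17.4667 p [ 0.5909 -0.0726  0.1116] toolx [ 0.004  0.583 -0.812] z [-0.228  0.791  0.567] q [-22.05  22.02  10.65  93.47  32.83 -39.56] F [ 6.7  0.8 -0.8] op 0.013
bed tcp [-80.15   0.23  44.57] F bed [ 6.7 -1.3 -0.1] d,a [8.05883e+01 8.00000e-04]
[-80.55034818   0.           0.23158581]
```

The spring force on the hand fell from 12.8 to 6.7 N at d≈80.6, so the tooth is taking the load. Easing a bit more.

>>> play_rows:
  rows:
    - [[0.03,-0.04,0],0,0.8]
    - [[0.03,-0.08,0],0,0.8]
    - [[0.03,-0.08,0],0,0.8]

```text
time: 17.72
ee_pos: [0.5909, -0.0726, 0.1115]
tcp_rot: [-13.3, 54.4, 89.8]
wrist_force: [1.8, -3.1, 6.4]
opening: 0.013
```

```bash
python3 - <<'E'
from h import *
st(); g=da(); print(g)
E
```

```text
t 17.7167 p [ 0.5909 -0.0726  0.1115] toolx [ 0.003  0.583 -0.813] z [-0.227  0.792  0.567] q [-22.02  22.08  10.73  93.55  32.77 -39.5 ] F [ 1.8 -3.1  6.4] op 0.013
bed tcp [-80.17   0.2   44.47] F bed [0.9 0.8 7.2] d,a [8.05956e+01 4.00000e-04]
[-80.57473097   0.           0.12745603]
```

The bar stopped at d≈80.6 with the hand force near 1 N along the bar and pressing down on the stop, so the tooth holds it. Releasing and backing out.

>>> play_rows:
  rows:
    - [[0,0,0],0,2]
    - [[0,0,0],0,3]
    - [[0,0,0],0,5]
    - [[0,0,0],0,7]
    - [[0,0,0],0,8.5]
    - [[0,0,0],0,8.5]
    - [[0,0,0],0,8.5]

```text
time: 18.3
ee_pos: [0.5896, -0.0719, 0.1093]
tcp_rot: [-12.8, 54.3, 90.2]
wrist_force: [-0.1, 0.3, -0.5]
opening: 0.0847
```

```bash
python3 - <<'E'
from h import *
st(); g=da()
E
```

```text
t 18.3 p [ 0.5896 -0.0719  0.1093] toolx [-0.002  0.583 -0.812] z [-0.225  0.791  0.569] q [-21.96  22.21  10.62  93.59  32.68 -39.5 ] F [-0.1  0.3 -0.5] op 0.0847
bed tcp [-81.19  -0.24  42.1 ] F bed [ 0.  -0.  -0.6] d,a [ 8.12309e+01 -7.30000e-03]
```

Free of force. Retracting square to the slope, then away from view.

>>> play_rows:
  rows:
    - [[-1,0,0],0,8.5]
    - [[-2.5,0,0],0,8.5]
    - [[-5,0,0],0,8.5]
    - [[-8,0,0],0,8.5]
    - [[-11,0,0],0,8.5]
    - [[-14,0,0],0,8.5]
    - [[-16,0,0],0,8.5]
    - [[-16,0,0],0,8.5]

```text
time: 18.97
ee_pos: [0.5903, -0.1678, 0.2432]
tcp_rot: [-13.3, 54.5, 89.7]
wrist_force: [-0.3, -0.7, 0.6]
opening: 0.0851
```

```bash
python3 - <<'E'
from h import *
st(); o,p,R=obs(); print(bed(p)); print(rel(p+np.array([-.15,-.25,.03])))
im,d=bot.camera('side'); cv2.imwrite('pics/s4.png',im)
im,d=bot.camera('top'); cv2.imwrite('pics/t4z.png',cv2.resize(im[60:300,230:480],None,fx=2.5,fy=2.5,interpolation=cv2.INTER_CUBIC))
E
```

```text
t 18.9667 p [ 0.5903 -0.1678  0.2432] toolx [ 0.003  0.581 -0.814] z [-0.226  0.793  0.566] q [-29.49  30.38  36.25 115.1   30.47 -47.8 ] F [-0.3 -0.7  0.6] op 0.0851
[-106.17113844    0.64295061  204.86158466]
[-17.01  18.78 -14.74]
```

View pics/s4.png

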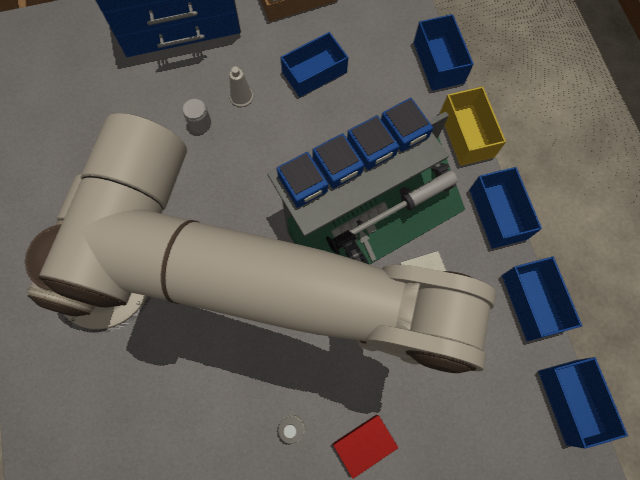

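View pics/t4z.png

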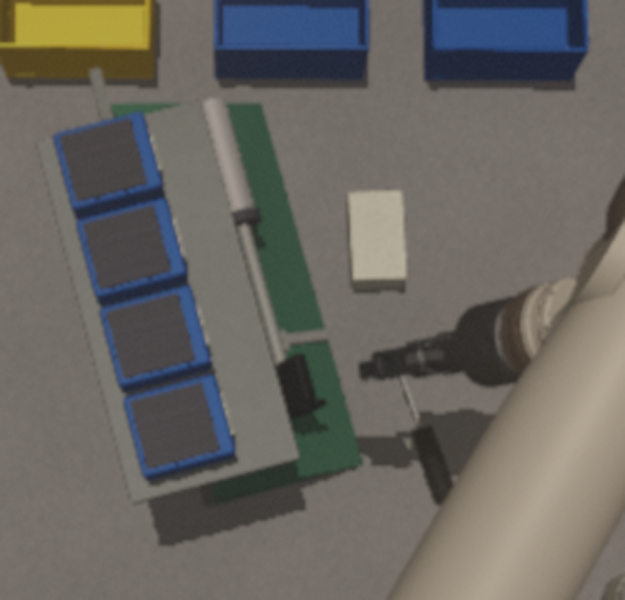

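Side view: bar stays drawn with the grip now at (345,240). Checking the catch position against the arrow.

```bash
python3 - <<'E'
from h import *
p=cv2.imread('pics/s4.png')
q=np.array([[-110,50],[50,50],[50,-70],[-110,-70]],float)
for hh in (26,):
    Wp=np.array([W(a,b,hh) for a,b in q]); s=proj('side',Wp).astype(np.float32); t=np.array([[0,0],[800,0],[800,600],[0,600]],np.float32)
    im=cv2.convertScaleAbs(cv2.warpPerspective(p,cv2.getPerspectiveTransform(s,t),(800,600),flags=cv2.INTER_CUBIC),alpha=1.8)
    for X in range(-110,51,20): cv2.putText(im,str(X),((X+110)*5,12),0,.4,(0,255,255)); cv2.line(im,((X+110)*5,15),((X+110)*5,25),(0,255,255))
    cv2.imwrite('pics/rect_s4.png',im)
st()
E
```

```text
t 19.0667 p [ 0.5903 -0.166   0.2397] toolx [-0.001  0.583 -0.813] z [-0.225  0.792  0.568] q [-29.35  30.36  35.78 114.82  30.5  -47.72] F [-0.3  1.  -0.8] op 0.0853
```

View pics/rect_s4.png

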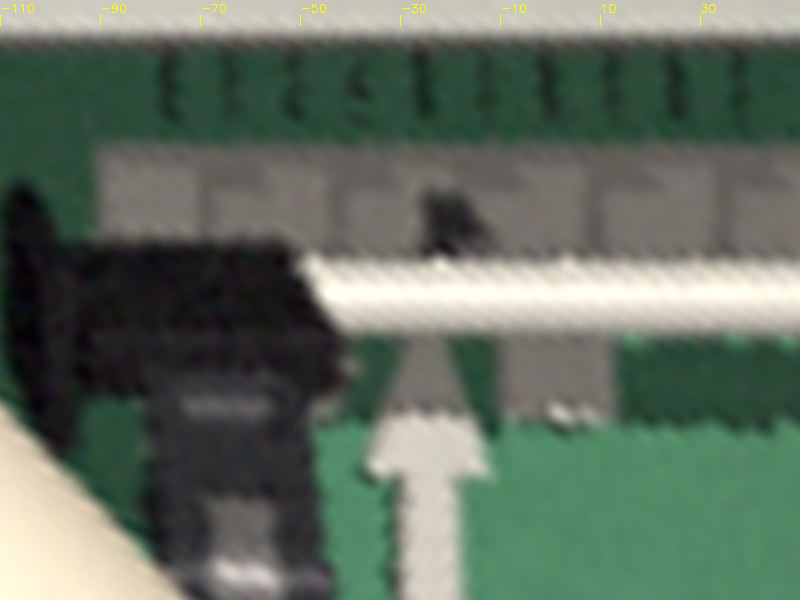

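The dark catch sits at bed x ≈ −20 (pixel (450,220)), directly in line with the arrow's tip at (430,340). The square clip is at +3 and the grip is down at −80. Handing in.

```bash
python3 -c "
from h import *
st(); print(bot.job_done())"
```

```text
t 19.0667 p [ 0.5903 -0.166   0.2397] toolx [-0.001  0.583 -0.813] z [-0.225  0.792  0.568] q [-29.35  30.36  35.78 114.82  30.5  -47.72] F [-0.3  1.  -0.8] op 0.0853
the job is handed in; nothing more can be done
None
```

The spring is left stretched: the catch is in the arrow's notch, the third from the barrel (80 mm), and the bar held when I let go. The job was handed in at 19.1 s of the 43 s allowed, and no verdict came back.

- **Tilt:** Moves could only turn the tool about its own axis, so I got the slope tilt by pushing against the edge of the arm's reach in the open space to the robot's right and left. The final tilt was within half a degree of square to the bed's y, with about 8° of lean along the bar.
- **Draw:** I lifted the grip 22 mm, drew the bar to about 82.5 mm, lowered the catch and eased it back. It stopped at 80.6 mm with the hand force along the bar falling from 12.8 N to 0.9 N. Then I released it and backed out square to the slope.
- **Last checks:** The pictures after release show the bar still drawn, with the catch in line with the arrow's tip and the square clip one notch nearer the barrel. The wrist force read about 1 N (noise level) with the robot clear. The bystanders in view looked unmoved by eye, but the screwdriver and white carton were partly hidden by the arm in one view or the other, and I measured none of them.
- **Small disagreement:** The bar's stop measured 80.6 mm against the nominal 80 mm. That is within measurement error and the notch's 6 mm of play.

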